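# Clear the slide and present its frosted end to the label reader

## Task

Pick up the scraper block and use it to wipe the three loose ceramic chips off the glass slide while the slide stays lying in its dark aluminium holder, then stand the scraper back upright on the bench. Then pick up the slide by its clear part (fingers off the frosted label end, which is the end with the small notch in one corner) and hold it level, label side up, with the middle of the frosted end about 80 mm above the black spot of the label reader and that end pointing towards the reader's column. Finish while still holding it there, with only the gripper carrying it; do not touch the chips with the gripper and leave the jar, beaker and tip box where they are.

Things in the scene. Friction and masses are not known exactly. Their poses are not given: they have to be found in the camera images.
- slide_center (a point): Centre (half thickness) of the glass slide, a clear plate 120 x 50 x 6 mm, ~90 g, lying label side up, at any yaw. Own x runs along the length to the frosted end, y across the width, z up out of the label side. Frosted at x +30 to +60 mm (label end). The +x,+y corner has a 10 x 10 mm square notch; the other corners are whole. At the start its underside is 55 mm, its top 61 mm above the bench.
- slide_frosted (a point): Middle of the frosted label end, on the top face of the slide: 45 mm from the slide's centre along its +x. Axes as the slide.
- holder: Fixed dark grey anodised aluminium block under the slide; origin mid-underside on the bench, x along the slide. Top at 55 mm. Middle part (x -45 to +45 mm) 36 mm wide: the slide overhangs it by 7 mm each side, free to grip there. Ends 61 mm wide (131 mm long overall) with lips 4 mm wide, 3 mm high round the slide's corners (1.5 mm play) that stop it sliding. The slide lifts straight up out.
- scraper_center (a point): Centre (33 mm above its underside) of the loose scraper block, standing upright on the bench, about 150 g: black rubber foot 70 mm long (own x) x 28 mm thick (own y) x 22 mm high; on it a grey handle 60 mm long x 22 mm thick, 22 to 66 mm above the underside. z up. Gripped across the handle's thickness.
- reader_spot (a point): Middle of the black spot, 36 mm across, on the fixed label reader's white foot plate (160 x 110 mm, 10 mm high: the spot is 10 mm above the bench). Own x points level from spot to the reader's column, z up. Column 84 to 108 mm from the spot along x, 50 mm wide; reading head on it, 70 mm wide, 65 to 120 mm from the spot, 95 to 155 mm above the bench. Nothing is over the spot.
- chip0_center (a point): Centre of a loose ceramic chip, 18 x 14 x 10 mm, 10 g, lying on the slide. The three chips lie in a row along the slide, none nearer than 8 mm to its ends; they slide easily when pushed.
- chip1_center (a point): Centre of a loose ceramic chip, 16 x 16 x 9 mm, 10 g, lying on the slide.
- chip2_center (a point): Centre of a loose ceramic chip, 19 x 13 x 10 mm, 10 g, lying on the slide.
- bottle: Bystander: amber glass jar with white cap, 54 mm across, 95 mm high; origin at the middle of its underside.
- beaker: Bystander: clear plastic beaker, 62 mm across, 75 mm high; origin at the middle of its underside.
- tipbox: Bystander: blue pipette tip box with a clear lid, 70 x 100 mm (own x, y), 52 mm high; origin at the middle of its underside.
Things that resemble listed ones, but are neither listed nor needed, are in the scene too. Several things look just like the part that bears scraper_center: the one meant starts farthest to the robot's right. Of the things shaped like the part that bears reader_spot, the white one is meant.

How it is judged:
By the outcome, as a careful person would: the job done as asked, in the order asked, and still so for the second after the job is handed in, while the arm keeps its last pose, push and grip.
It also fails if it takes over 64 s, if anything falls off the work surface, if the arm or the gripper's body presses on something with over 40 N, if the wrist force passes 120 N, or if a joint passes its speed limit or range.

## Robot

A 6-joint arm with a two-finger parallel gripper is mounted at the origin on the work surface. World frame = base frame: x ahead of the robot, y to its left, z up, the work surface at z = 0. Lengths are in mm, angles in rad, forces in N, time in s.
With the tool pointing down it reaches from about 300 to 850 mm from the base axis. Payload 5.4 kg.
Tool frame: the origin (TCP) lies midway between the tips of the shut fingers; the grasp point (between the pads) lies arm.grip_depth behind it (arm.grip_depth is the distance from the TCP to the grasp point, in mm); z points along the fingers, y is the direction in which the jaws open and shut (so a half turn about z gives the same grasp; the last joint's range is limited). The gripper opens to 85 mm and grips with 20 to 120 N. Pads are 22 mm wide; open, the fingers measure 114 mm over their backs; the gripper's body (76 mm by 85 mm) begins 54 mm behind the grasp point. The pads swing forward as they close: fully open they stand 13 mm farther back than shut.
Start: joints at [1.097, 0.158, 1.597, -0, 1.386, -0.21], TCP at [149.943, 555.089, 231.299] pointing down, gripper open.
Joint ranges: [-2.91, 2.91], [-0.94, 2.29], [0.18, 2.7], [-1.29, 4.43], [0.17, 2.64], [-3, 3]. Speed limits (rad/s): [2.57, 2.57, 3.14, 3.14, 3.14, 3.14].

## Interface

Orientations are given as a unit quaternion [w, x, y, z].
In Python, from station import arm, cams, job, models gives the robot as it stands.
- The arm moves only by the shell command python3 -m crank 'ROWS' [FORCE]. ROWS is JSON, a list of rows, each an object of numbers: "fingers": the opening, from 0 (shut) to 1 (fully open); "tx", "ty", "tz": the shift along the tool's x, y, z in cm; "twist": the turn about the tool's z in rad. A call has exactly 5 rows; each row shifts and turns the commanded pose from where the row before left it, along the tool's axes as they then stand; what a row does not reach is not made up. A row lasts 1/12 s, in which the tool goes at most 41.7 mm and 7.16 degrees, less where a joint would pass 70% of its speed; a pose out of reach is approached as far as the arm can. A call is refused whole if a number of a shift passes 4.17 or a number of a turn 0.125, either way. A call with a gripper value outside its range is refused whole. The fingers move at their own pace and stop on an object; FORCE is the grip in N (left out, the last holds). Time passes only in rows, so rows that do not move let the fingers close, or fill a call up. It gives the time, the measured TCP pose, the force and the opening at its end, in the units of the state.
- arm.state(): the state, without advancing time (a new reading comes with each control period).
- cams.read_camera(name): name is "side" or "top" or "wrist"; returns (picture, depth): 480x640x3 uint8, red, green, blue; 480x640 float32, mm along the optical axis (not along the pixel's ray), 0 where there is no reading.
- cams.camera_model(name): a dict with "mtx" (3x3 intrinsics, pixels), "k1" (the pictures are not rectified: a ray, as slopes to the right and down, at radius r is drawn at 1 + k1 r^2 times it, then the intrinsics apply), "rvec" (rotation vector, rad) and "tvec" (3), from world to camera coordinates, as OpenCV has them. Camera axes: x right, y down, z forward; pixel columns grow to the right and rows downward; lengths in mm; the calibration is good to about 2 mm. A picture is of the moment at which its call begins: read the wrist's pose just before it. camera_model takes no time and is no camera call; for the wrist camera it gives the pose at the moment of the call.
- job.finish_job(): hands the job in, once; it reports no verdict.
Trained networks look in the newest picture that a camera, given by its name, has taken for a name from the list of things; names that differ only in an ending like _2 or _b are one class to them, and where a whole thing is asked for, a point or a joint stands for the part that bears it (a point fixed in the world has none). Each returns a list of dicts, best first, with "confidence" (0 to 1); they miss things now and then, are a little off and sometimes report something else, mostly with a low value. They report only what shows in the picture. A call takes as long as a camera call. They do not tell look-alikes from the thing itself.
- models.look_for(camera, name): "location" ([row, column] in pixels, amid what is visible of it).
- models.tip_of(camera, name): "location" ([row, column] in pixels: a listed point, or the origin of a listed thing).
The state is a dict: "t": time; "qpos": joint angles; "qvel": joint speeds; "effort": joint torques, N m; "ee_pos": TCP position; "ee_rot": TCP orientation; "contact_force": force on the tool from outside, world axes, zero at the start; "wrist_torque": the same for the moment, N m; "grip_width": opening from 0.0 (shut) to 1.0 (fully open).
Only numpy, scipy, OpenCV 4.12 (cv2) and the standard library are available. Lean on these libraries where they do the work, as an engineer would, in place of code of your own. Each camera call takes 0.05 s, during which the arm holds its last target.

## Working session

There is one attempt and no reset: what is moved stays moved. The work goes in short steps, Python scripts to look and compute and a shell command to move; the robot and the scene stay as the last step left them, time stands still between calls to the robot, and variables do not carry over. Pictures are saved under pics/ and viewed, and the job is handed in when it is done.

```bash
ls; mkdir -p pics
cat > h.py <<'E'
import numpy as np, cv2
from station import arm,cams,job,models
from scipy.spatial.transform import Rotation as R
def save(n,im): cv2.imwrite('pics/'+n+'.png',cv2.cvtColor(im,cv2.COLOR_RGB2BGR))
def ray(cam,px,m=None):
    m=m or cams.camera_model(cam); K=np.array(m['mtx'],float);k1=m['k1']
    u=(px[1]-K[0,2])/K[0,0];v=(px[0]-K[1,2])/K[1,1]
    s=1.
    for _ in range(30): s=1/(1+k1*(u*u+v*v)*s*s)
    d=np.array([u*s,v*s,1.])
    Rm=cv2.Rodrigues(np.array(m['rvec'],float))[0];t=np.array(m['tvec'],float).ravel()
    return -Rm.T@t, Rm.T@d
def atz(cam,px,z,m=None):
    c,d=ray(cam,px,m); return c+d*(z-c[2])/d[2]
def atd(cam,px,dep,m=None):
    c,d=ray(cam,px,m); return c+d*dep
def proj(cam,P,m=None):
    m=m or cams.camera_model(cam); K=np.array(m['mtx'],float)
    q=cv2.Rodrigues(np.array(m['rvec'],float))[0]@np.array(P,float)+np.array(m['tvec'],float).ravel()
    a=q[:2]/q[2]; a=a*(1+m['k1']*(a@a)); p=K[:2,:2]@a+K[:2,2]
    return p[::-1]
E
python3 - <<'E'
from h import *
print(arm.state(), arm.grip_depth)
for c in ['top','side','wrist']:
    im,d=cams.read_camera(c); save(c+'0',im); np.save(c+'0.npy',d)
    m=cams.camera_model(c);print(c,m)
E
```

```text
pics
{'t': 0.0, 'qpos': array([ 1.09686136e+00,  1.59083755e-01,  1.59824900e+00, -2.14501252e-06,
        1.38618858e+00, -2.10116613e-01]), 'qvel': array([ 0.00057838,  0.00138007,  0.00050887, -0.0006051 ,  0.00036377,
       -0.00058179]), 'effort': array([-2.33442115e-03, -3.96008456e+01, -3.31427550e+01, -5.06725719e-04,
        8.64048052e-03, -2.29574363e-05]), 'ee_pos': array([149.68969131, 554.54666952, 230.28900358]), 'ee_rot': array([-3.22442045e-04,  1.31526716e-01,  9.91312157e-01, -9.08833640e-04]), 'contact_force': array([-0.91449997,  0.8629305 ,  0.64452762]), 'wrist_torque': array([ 0.00218812,  0.01556149, -0.01507524]), 'grip_width': 1.0004990584433238} 18.700000000000003
top {'mtx': array([[525.37301416,   0.        , 315.23538528],
       [  0.        , 525.37301416, 242.72952761],
       [  0.        ,   0.        ,   1.        ]]), 'k1': -0.11509544646373074, 'rvec': array([ 2.08387841, -2.14836776,  0.18545957]), 'tvec': array([ 129.71916298,  476.5469431 , 1105.76421941])}
side {'mtx': array([[541.20899913,   0.        , 328.15110537],
       [  0.        , 541.20899913, 238.2780563 ],
       [  0.        ,   0.        ,   1.        ]]), 'k1': -0.026760492332042633, 'rvec': array([ 2.3484396 , -0.04320702,  0.0397726 ]), 'tvec': array([-449.96370091,  129.43901246, 1138.49651396])}
wrist {'mtx': array([[401.04059963,   0.        , 318.88383348],
       [  0.        , 401.04059963, 236.66921186],
       [  0.        ,   0.        ,   1.        ]]), 'k1': -0.062080445245599226, 'rvec': array([-2.28784758, -1.75438439, -0.27276002]), 'tvec': array([-575.5399769 ,  -39.35501694,  380.76628961])}
```

View pics/top0.png

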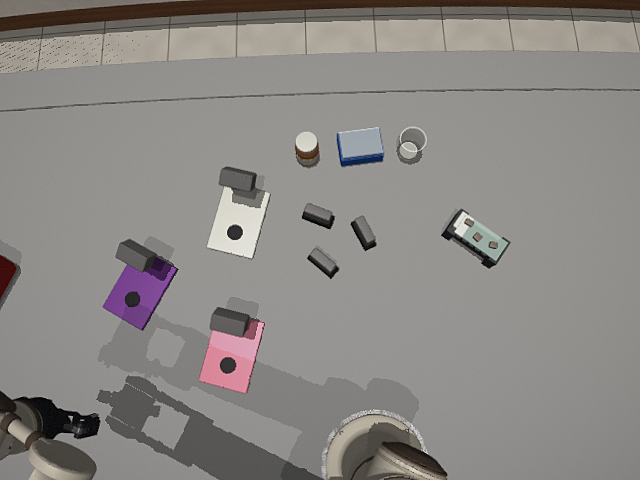

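View pics/side0.png

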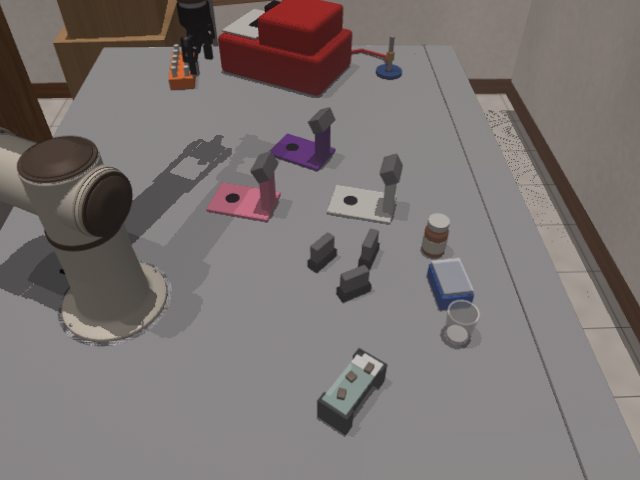

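Run:
```python
from h import *
cams.read_camera('top')
for n in ['slide_center','slide_frosted','scraper_center','reader_spot','chip0_center','chip1_center','chip2_center','bottle','beaker','tipbox','holder']:
    z={'slide_center':58,'slide_frosted':61,'scraper_center':33,'reader_spot':10,'chip0_center':66,'chip1_center':65.5,'chip2_center':66}.get(n,0)
    for r in models.tip_of('top',n)[:5]:
        if r['confidence']>.2: print(n,round(r['confidence'],2),np.round(r['location']),np.round(atz('top',r['location'],z)))
print(arm.state()['t'])
```

```text
slide_center 0.7 [238. 480.] [ 478. -246.   58.]
slide_center 0.41 [154. 308.] [683. 126.  58.]
slide_frosted 0.8 [222. 463.] [ 512. -209.   61.]
scraper_center 0.97 [260. 324.] [443.  96.  33.]
scraper_center 0.79 [215. 319.] [545. 106.  33.]
scraper_center 0.74 [231. 368.] [505.  -2.  33.]
scraper_center 0.21 [220. 471.] [ 523. -236.   33.]
reader_spot 0.91 [365. 226.] [221. 319.  10.]
reader_spot 0.87 [299. 130.] [371. 539.  10.]
reader_spot 0.81 [230. 230.] [523. 309.  10.]
reader_spot 0.41 [238. 480.] [ 487. -259.   10.]
chip0_center 0.63 [248. 491.] [ 452. -266.   66.]
chip1_center 0.4 [237. 476.] [ 478. -235.   66.]
chip2_center 0.46 [224. 472.] [ 506. -227.   66.]
bottle 0.87 [156. 308.] [697. 126.   0.]
beaker 0.85 [148. 407.] [ 710. -109.    0.]
tipbox 0.97 [148. 358.] [713.   7.   0.]
holder 0.62 [243. 471.] [ 477. -242.    0.]
0.75
```

Three scrapers in the top view, [row, col]: (260,324), (215,319) and (231,368). The last is at y≈-2, farthest to the robot's right (-y), so it fits. The readers are purple, pink and white; the white one is at (232,235). Next I'll enlarge the crops and measure outlines.

Run:
```python
from h import *
im=cv2.cvtColor(cv2.imread('pics/top0.png'),cv2.COLOR_BGR2RGB); d=np.load('top0.npy')
a=cv2.resize(im[195:290,295:395],(400,380),interpolation=cv2.INTER_CUBIC)
b=cv2.resize(im[195:290,425:525],(400,380),interpolation=cv2.INTER_CUBIC)
save('crop0',np.hstack([a,b]))
m=cams.camera_model('top')
# world map
def cloud(r0,r1,c0,c1):
    o=[]
    for r in range(r0,r1):
        for c in range(c0,c1):
            if d[r,c]>0:o.append([*atd('top',(r,c),d[r,c],m),r,c])
    return np.array(o)
def rect(P,n):
    (c,s,a)=cv2.minAreaRect(P[:,:2].astype(np.float32)); bp=cv2.boxPoints((c,s,a)); e=bp[1]-bp[0]; f=bp[2]-bp[1]
    L=e if np.linalg.norm(e)>np.linalg.norm(f) else f
    print(n,len(P),np.round(c,1),np.round(s,1),'yaw long deg',round(np.degrees(np.arctan2(L[1],L[0])),1),'z',np.percentile(P[:,2],[5,50,95]).round(1))
A=cloud(210,256,345,385); print('bench z',np.median(A[:,2]))
rect(A[A[:,2]>50],'scraper handle top'); rect(A[(A[:,2]>12)],'scraper all')
B=cloud(200,275,430,520); rect(B[B[:,2]>20],'holder all');rect(B[(B[:,2]>57)],'slide');rect(B[(B[:,2]>52)],'holdtop')
t=B[B[:,2]>66.5]; print(len(t))
lab=np.zeros((480,640),np.uint8); lab[t[:,3].astype(int),t[:,4].astype(int)]=1
n,l,s,ce=cv2.connectedComponentsWithStats(lab); print(s[1:,4],ce[1:])
for c in ce[1:]: print(atz('top',c[::-1],71,m).round(1))
C=cloud(160,262,200,275); 
rect(C[(C[:,2]>5)&(C[:,2]<15)],'plate'); rect(C[C[:,2]>140],'head'); print(C[:,2].max())
hsv=cv2.cvtColor(im,cv2.COLOR_RGB2HSV)
bl=[(r,c) for r in range(220,246) for c in range(222,248) if im[r,c].max()<60]
bl=np.array(bl,float);print('spot',bl.mean(0),atz('top',bl.mean(0),10,m).round(1),len(bl))
```

```text
bench z 1.053606300528827
scraper handle top 305 [504.1   6.4] [60.1 22.2] yaw long deg 26.0 z [55.9 65.3 68.7]
scraper all 470 [504.    6.5] [70.5 28.5] yaw long deg 25.5 z [19.1 63.7 68.2]
holder all 1648 [ 483.  -242.5] [133.4  64.8] yaw long deg 51.5 z [29.8 60.1 70. ]
slide 1286 [ 481.1 -241.3] [132.6  62.5] yaw long deg 53.9 z [57.7 61.  70.6]
holdtop 1452 [ 483.  -242.5] [133.4  64.8] yaw long deg 51.4 z [55.3 60.6 70.2]
164
[54  1  1 49 55  1  1  1  1] [[468.75925926 221.64814815]
 [463.         224.        ]
 [483.         228.        ]
 [477.6122449  236.10204082]
 [492.87272727 244.38181818]
 [486.         242.        ]
 [490.         249.        ]
 [502.         250.        ]
 [491.         257.        ]]
[ 511.4 -219.8   71. ]
[ 506.6 -206.7   71. ]
[ 496.4 -250.    71. ]
[ 478.8 -236.5   71. ]
[ 459.6 -268.5   71. ]
[ 465.3 -253.9   71. ]
[ 449.7 -261.3   71. ]
[ 446.6 -287.5   71. ]
[ 432.2 -261.9   71. ]
plate 2947 [572.6 293.7] [170.9 242.5] yaw long deg -0.7 z [ 6.3 10.2 13.6]
head 409 [602.3 274.9] [70.3 34.7] yaw long deg 75.1 z [140.6 145.5 151.1]
154.7634020663446
spot [232.10843373 234.28915663] [517.8 299.6  10. ] 166
```

View pics/crop0.png

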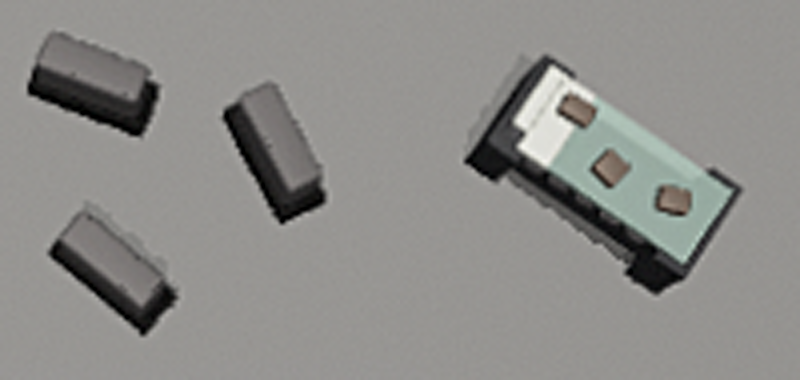

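Left crop: the scraper on the right (top-view pixel (231,365)) stands alone and is the one meant. Right crop: the frosted white end is at the upper left of the slide, with its notch at the lower-left corner, which is +x,+y and fits label side up. The three chips lie along the slide's axis.

I'll move towards the scraper in an arc, staying outside the minimum reach.

```bash
cat >> h.py <<'E'
def goto(x,y,z,yaw=None):
    "prints shift in tool axes (cm) and twist (rad) to bring TCP to x,y,z and tool y to yaw deg (mod 180)"
    s=arm.state();q=s['ee_rot'];M=R.from_quat([q[1],q[2],q[3],q[0]]).as_matrix()
    d=M.T@(np.array([x,y,z])-s['ee_pos'])/10
    cy=np.degrees(np.arctan2(M[1,1],M[0,1]))
    print('t',round(s['t'],2),'pos',s['ee_pos'].round(1),'ty yaw',round(cy,2),'tilt',np.degrees(np.arccos(-M[2,2])).round(2),'F',s['contact_force'].round(1),'grip',round(s['grip_width'],3),'q6',s['qpos'][5].round(2))
    print('shift',d.round(3),'rows',round(np.linalg.norm(d)/4.17,2))
    if yaw is not None:
        dy=yaw-cy; dy=(dy+180)%360-180; tw=-np.radians(dy); print('twist',round(tw,4),'rows',abs(tw)/.125)
        a=np.radians(yaw); Y=np.array([np.cos(a),np.sin(a),0]);X=np.cross(Y,[0,0,-1]); dd=(np.array([x,y,z])-s['ee_pos'])/10
        print('shift after twist',(X@dd).round(3),(Y@dd).round(3),-dd[2].round(3))
E
python3 -m crank '[{"tx":-3.5,"ty":-1.6},{"tx":-3.5,"ty":-1.6},{"tx":-3.5,"ty":-1.6},{"tx":-3.5,"ty":-1.6},{"tx":-3.5,"ty":-1.6}]'
python3 -m crank '[{"tx":-3.5,"ty":-1.6},{"tx":-3.5,"ty":-1.6},{"tx":-3.5,"ty":-1.6},{"tx":-3.5,"ty":-1.6},{"twist":-0.12}]'
python3 -m crank '[{"twist":-0.12},{"twist":-0.12},{"twist":-0.12},{"twist":-0.12},{"twist":-0.115}]'
python3 -c "
from h import *
goto(504,6,170,116)"
```

```text
t 0.75 pos [149.9 555.1 231.3] ty yaw 74.89 tilt 0.0 F [ 0.3 -0.3  0.1] grip 1.002 q6 -0.21
shift [-48.498 -43.777   6.132] rows 15.74
twist -0.7176 rows 5.740553015142599
shift after twist -7.753 -64.872 6.13validation failed for argument at $[0]...
validation failed for argument at $[0]...
validation failed for argument at $[0]...
```

```bash
python3 -m crank '[{"fingers":1,"tx":-3.5,"ty":-1.6,"tz":0,"twist":0},{"fingers":1,"tx":-3.5,"ty":-1.6,"tz":0,"twist":0},{"fingers":1,"tx":-3.5,"ty":-1.6,"tz":0,"twist":0},{"fingers":1,"tx":-3.5,"ty":-1.6,"tz":0,"twist":0},{"fingers":1,"tx":-3.5,"ty":-1.6,"tz":0,"twist":0}]'
python3 -c "
from h import *
goto(504,6,170,116)"
```

```text
t: 1.17
ee_pos: [299.1, 431.0, 231.5]
ee_rot: [0.0, 0.131, 0.991, 0.0]
contact_force: [0.7, -0.1, -0.5]
grip_width: 1.005
t 1.17 pos [299.1 431.  231.5] ty yaw 74.92 tilt 0.03 F [ 0.7 -0.1 -0.5] grip 1.005 q6 -0.57
shift [-30.846 -35.707   6.141] rows 11.41
twist -0.717 rows 5.7362313730142676
shift after twist 0.211 -47.184 6.148
```

```bash
python3 -m crank '[{"fingers":1,"tx":-3.5,"ty":-1.6,"tz":0,"twist":0},{"fingers":1,"tx":-3.5,"ty":-1.6,"tz":0,"twist":0},{"fingers":1,"tx":-3.5,"ty":-1.6,"tz":0,"twist":0},{"fingers":1,"tx":0,"ty":0,"tz":0,"twist":-0.12},{"fingers":1,"tx":0,"ty":0,"tz":0,"twist":-0.12}]'
python3 -m crank '[{"fingers":1,"tx":0,"ty":0,"tz":0,"twist":-0.12},{"fingers":1,"tx":0,"ty":0,"tz":0,"twist":-0.12},{"fingers":1,"tx":0,"ty":0,"tz":0,"twist":-0.12},{"fingers":1,"tx":0,"ty":0,"tz":0,"twist":-0.117},{"fingers":1,"tx":0,"ty":0,"tz":0,"twist":0}]'
python3 -c "
from h import *
goto(504,6,200,116)"
```

```text
t: 1.58
ee_pos: [388.7, 356.9, 231.4]
ee_rot: [0.0, 0.011, 1.0, 0.0]
contact_force: [-0.7, 0.3, -0.0]
grip_width: 0.998
t: 2.0
ee_pos: [386.9, 358.5, 231.4]
ee_rot: [0.0, -0.226, 0.974, 0.0]
contact_force: [-0.0, 0.1, -0.1]
grip_width: 1.0
t 2.0 pos [386.9 358.5 231.4] ty yaw 116.13 tilt 0.01 F [-0.   0.1 -0.1] grip 1.0 q6 -1.51
shift [  5.012 -36.805   3.137] rows 8.94
twist 0.0022 rows 0.017971483635536405
shift after twist 4.928 -36.816 3.137
```

```bash
python3 -m crank '[{"fingers":1,"tx":0.5,"ty":-3.68,"tz":0.3,"twist":0},{"fingers":1,"tx":0.5,"ty":-3.68,"tz":0.3,"twist":0},{"fingers":1,"tx":0.5,"ty":-3.68,"tz":0.3,"twist":0},{"fingers":1,"tx":0.5,"ty":-3.68,"tz":0.3,"twist":0},{"fingers":1,"tx":0.5,"ty":-3.68,"tz":0.3,"twist":0}]'
python3 -m crank '[{"fingers":1,"tx":0.5,"ty":-3.68,"tz":0.3,"twist":0},{"fingers":1,"tx":0.5,"ty":-3.68,"tz":0.3,"twist":0},{"fingers":1,"tx":0.5,"ty":-3.68,"tz":0.3,"twist":0},{"fingers":1,"tx":0.5,"ty":-3.68,"tz":0.3,"twist":0},{"fingers":1,"tx":0.5,"ty":-3.68,"tz":0.3,"twist":0}]'
python3 - <<'E'
from h import *
goto(504,6,200,116)
m=cams.camera_model('wrist'); im,d=cams.read_camera('wrist'); save('w1',im); np.save('w1.npy',d)
r,c=np.mgrid[0:480:2,0:640:2]
P=np.array([[*atd('wrist',(a,b),d[a,b],m),a,b] for a,b in zip(r.ravel(),c.ravel()) if d[a,b]>0])
near=(np.hypot(P[:,0]-504,P[:,1]-6)<60)
for lo,hi,n in [(58,72,'handle'),(15,72,'all')]:
    Q=P[near&(P[:,2]>lo)&(P[:,2]<hi)]
    print(n,len(Q),cv2.minAreaRect(Q[:,:2].astype(np.float32)),np.median(Q[:,2]))
print(proj('wrist',[504,6,66],m))
print(np.median(P[near&(P[:,2]<12)][:,2]))
E
```

```text
t: 2.42
ee_pos: [445.2, 180.6, 216.4]
ee_rot: [0.0, -0.223, 0.975, -0.0]
contact_force: [0.6, 1.4, -0.7]
grip_width: 0.997
t: 2.83
ee_pos: [503.4, 3.9, 201.4]
ee_rot: [0.0, -0.223, 0.975, -0.0]
contact_force: [1.5, 0.6, 0.5]
grip_width: 0.998
t 2.83 pos [503.4   3.9 201.4] ty yaw 115.74 tilt 0.04 F [1.5 0.6 0.5] grip 0.998 q6 -2.25
shift [-0.147  0.162  0.139] rows 0.06
twist -0.0045 rows 0.036221249758210956
shift after twist -0.148 0.161 0.139
handle 598 ((502.4391784667969, 6.424478530883789), (58.79084014892578, 20.90825080871582), 25.443696975708008) 66.80918472510064
all 799 ((502.7379455566406, 6.862094879150391), (69.72137451171875, 27.333498001098633), 25.360107421875) 66.45774259207678
[223.71671608 318.81488818]
0.9773370381411439
```

View pics/w1.png

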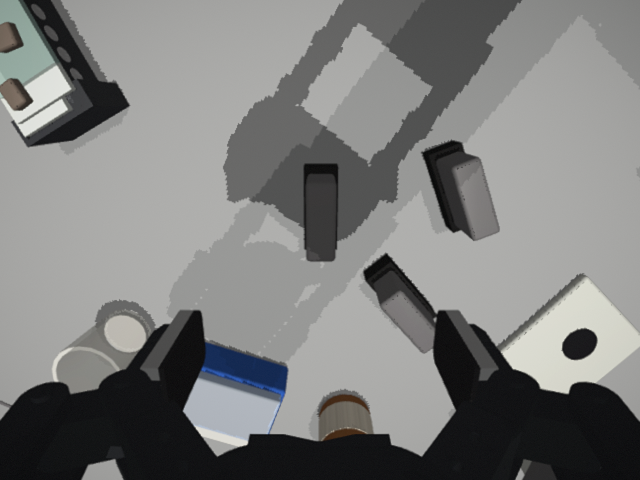

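The scraper, dark, is at pixel (212,320) in the wrist view, lined up with the jaws. Wrist and top cameras agree within 2 mm, so I'll descend and grip.

```bash
python3 -m crank '[{"fingers":1,"tx":-0.05,"ty":0.25,"tz":3.3,"twist":0},{"fingers":1,"tx":0,"ty":0,"tz":4,"twist":0},{"fingers":1,"tx":0,"ty":0,"tz":4,"twist":0},{"fingers":1,"tx":0,"ty":0,"tz":3.5,"twist":0},{"fingers":1,"tx":0,"ty":0,"tz":2.4,"twist":0}]' 60
python3 -m crank '[{"fingers":1,"tx":0,"ty":0,"tz":0,"twist":0},{"fingers":0,"tx":0,"ty":0,"tz":0,"twist":0},{"fingers":0,"tx":0,"ty":0,"tz":0,"twist":0},{"fingers":0,"tx":0,"ty":0,"tz":0,"twist":0},{"fingers":0,"tx":0,"ty":0,"tz":0,"twist":0}]' 60
python3 -m crank '[{"fingers":0,"tx":0,"ty":0,"tz":0,"twist":0},{"fingers":0,"tx":0,"ty":0,"tz":0,"twist":0},{"fingers":0,"tx":0,"ty":0,"tz":0,"twist":0},{"fingers":0,"tx":0,"ty":0,"tz":0,"twist":0},{"fingers":0,"tx":0,"ty":0,"tz":0,"twist":0}]' 60
python3 -c "
from h import *
goto(502,6,140)
cams.read_camera('wrist')"
```

```text
t: 3.3
ee_pos: [500.1, 8.9, 25.9]
ee_rot: [-0.002, -0.223, 0.975, 0.001]
contact_force: [-0.7, 0.0, -0.1]
grip_width: 1.001
t: 3.72
ee_pos: [504.3, 7.9, 31.5]
ee_rot: [0.002, -0.224, 0.974, -0.001]
contact_force: [0.1, -0.2, -0.0]
grip_width: 0.453
t: 4.13
ee_pos: [503.5, 7.9, 30.6]
ee_rot: [0.001, -0.225, 0.974, -0.001]
contact_force: [-1.0, -0.1, 6.4]
grip_width: 0.246
t 4.13 pos [503.5   7.9  30.6] ty yaw 115.96 tilt 0.13 F [-1.  -0.1  6.4] grip 0.246 q6 -2.25
shift [  0.199  -0.121 -10.941] rows 2.62
```

```bash
python3 -m crank '[{"fingers":0,"tx":0,"ty":0,"tz":-1,"twist":0},{"fingers":0,"tx":0,"ty":0,"tz":-2,"twist":0},{"fingers":0,"tx":0,"ty":0,"tz":-3,"twist":0},{"fingers":0,"tx":0,"ty":0,"tz":-4,"twist":0},{"fingers":0,"tx":0,"ty":0,"tz":-4,"twist":0}]' 60
python3 - <<'E'
from h import *
goto(504,6,200,116)
im=cv2.cvtColor(cv2.imread('pics/top0.png'),cv2.COLOR_BGR2RGB).astype(int)
m=cams.camera_model('top')
g=np.zeros((480,640),np.uint8)
sub=im[195:280,430:520]
green=(sub[...,1]-sub[...,0]>12)
white=(sub.min(2)>190)
g[195:280,430:520]=(green|white)
n,l,s,ce=cv2.connectedComponentsWithStats(g); k=1+np.argmax(s[1:,4]); print(s[1:,4],s[k])
mask=(l==k)
rr,cc=np.nonzero(g)
W=np.array([atz('top',(a,b),61,m)[:2] for a,b in zip(rr,cc)],np.float32)
print(len(W),cv2.minAreaRect(W))
vis=cv2.resize(np.where(g[195:280,430:520,None]>0,255,sub).astype(np.uint8),(720,680),interpolation=0); 
rr2,cc2=np.nonzero(np.pad(white,((195,0),(430,0))));Wf=np.array([atz('top',(a,b),61,m)[:2] for a,b in zip(rr2,cc2)]);print('white',Wf.mean(0),len(Wf))
save('mask',np.hstack([vis])[:600])
i2,d2=cams.read_camera('wrist'); save('w2',i2)
E
```

```text
t: 4.6
ee_pos: [500.8, 8.7, 170.1]
ee_rot: [-0.001, -0.225, 0.974, 0.001]
contact_force: [0.6, 0.1, -2.4]
grip_width: 0.249
t 4.6 pos [500.8   8.7 170.1] ty yaw 115.96 tilt 0.19 F [ 0.6  0.1 -2.4] grip 0.249 q6 -2.25
shift [-0.164 -0.375 -2.995] rows 0.72
twist -0.0007 rows 0.0052518057669650505
shift after twist -0.171 -0.382 -2.994
[968] [454 212  54  49 968]
968 ((481.4368591308594, -243.01364135742188), (119.34639739990234, 50.1354866027832), 52.4195556640625)
white [ 509.27958905 -206.26498265] 202
```

View pics/mask.png

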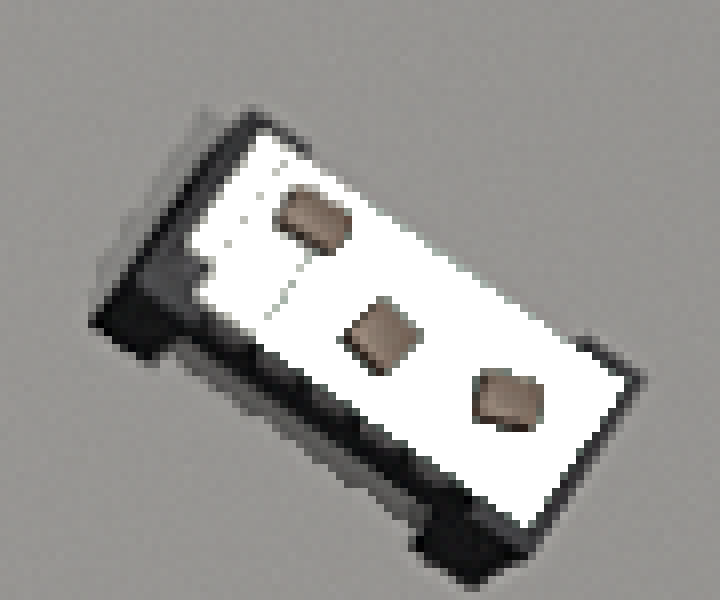

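View pics/w2.png

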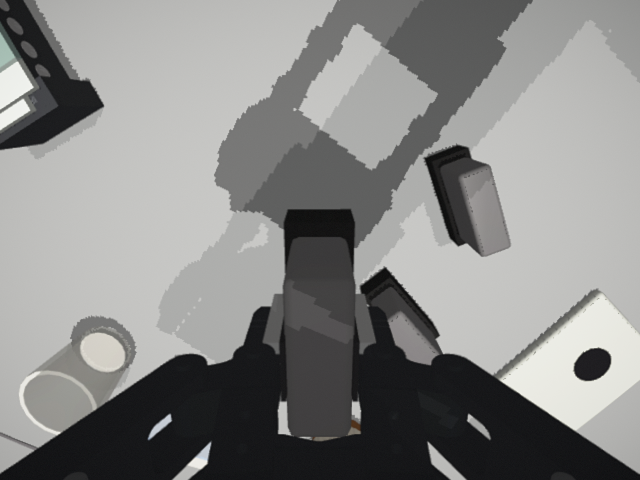

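The slide outline (119.3 x 50.1 mm) gives centre (481.4,-243.0) and yaw 52.4°, which matches its real size. The wrist view shows the scraper held squarely at columns 285-355. I'll turn it 63.6° and carry it beyond the frosted end.

```bash
python3 -m crank '[{"fingers":0,"tx":0,"ty":0,"tz":0,"twist":0.124},{"fingers":0,"tx":0,"ty":0,"tz":0,"twist":0.124},{"fingers":0,"tx":0,"ty":0,"tz":0,"twist":0.124},{"fingers":0,"tx":0,"ty":0,"tz":0,"twist":0.124},{"fingers":0,"tx":0,"ty":0,"tz":0,"twist":0.124}]' 60
python3 -m crank '[{"fingers":0,"tx":0,"ty":0,"tz":0,"twist":0.124},{"fingers":0,"tx":0,"ty":0,"tz":0,"twist":0.124},{"fingers":0,"tx":0,"ty":0,"tz":0,"twist":0.124},{"fingers":0,"tx":0,"ty":0,"tz":0,"twist":0.118},{"fingers":0,"tx":0,"ty":0,"tz":0,"twist":0}]' 60
python3 -c "
from h import *
goto(527.8,-182.8,120,52.4)"
```

```text
t: 5.07
ee_pos: [501.9, 8.4, 169.1]
ee_rot: [-0.0, 0.086, 0.996, 0.0]
contact_force: [0.3, 0.4, -2.4]
grip_width: 0.251
t: 5.48
ee_pos: [501.9, 8.4, 169.1]
ee_rot: [-0.0, 0.324, 0.946, -0.0]
contact_force: [-0.3, 0.4, -1.1]
grip_width: 0.247
t 5.48 pos [501.9   8.4 169.1] ty yaw 52.2 tilt 0.05 F [-0.3  0.4 -1.1] grip 0.247 q6 -1.14
shift [-13.765 -13.52    4.905] rows 4.77
twist -0.0035 rows 0.027878124688134696
shift after twist -13.714 -13.569 4.912
```

```bash
python3 -m crank '[{"fingers":0,"tx":-2.7,"ty":-2.7,"tz":0,"twist":0},{"fingers":0,"tx":-2.75,"ty":-2.7,"tz":0,"twist":0},{"fingers":0,"tx":-2.75,"ty":-2.7,"tz":0,"twist":0},{"fingers":0,"tx":-2.75,"ty":-2.7,"tz":0,"twist":0},{"fingers":0,"tx":-2.75,"ty":-2.7,"tz":0,"twist":0}]' 60
python3 -m crank '[{"fingers":0,"tx":0,"ty":0,"tz":1,"twist":0},{"fingers":0,"tx":0,"ty":0,"tz":2,"twist":0},{"fingers":0,"tx":0,"ty":0,"tz":2,"twist":0},{"fingers":0,"tx":0,"ty":0,"tz":0,"twist":0},{"fingers":0,"tx":0,"ty":0,"tz":0,"twist":0}]' 60
python3 - <<'E'
from h import *
goto(527.8,-182.8,92.5,52.4)
for c in ['wrist','side']:
    im,d=cams.read_camera(c)
    save(c+'3',im if c=='wrist' else cv2.resize(im[280:480,220:480],(780,600),interpolation=cv2.INTER_CUBIC))
E
```

```text
t: 5.9
ee_pos: [528.2, -183.9, 169.3]
ee_rot: [-0.0, 0.321, 0.947, 0.0]
contact_force: [0.6, -0.1, -2.3]
grip_width: 0.249
t: 6.32
ee_pos: [527.3, -181.5, 118.2]
ee_rot: [-0.002, 0.322, 0.947, 0.0]
contact_force: [-0.9, -0.8, -1.0]
grip_width: 0.248
t 6.32 pos [ 527.3 -181.5  118.2] ty yaw 52.49 tilt 0.2 F [-0.9 -0.8 -1. ] grip 0.248 q6 -1.46
shift [-0.126 -0.078  2.567] rows 0.62
twist 0.0015 rows 0.012049495637886636
shift after twist -0.117 -0.078 2.567
```

View pics/wrist3.png

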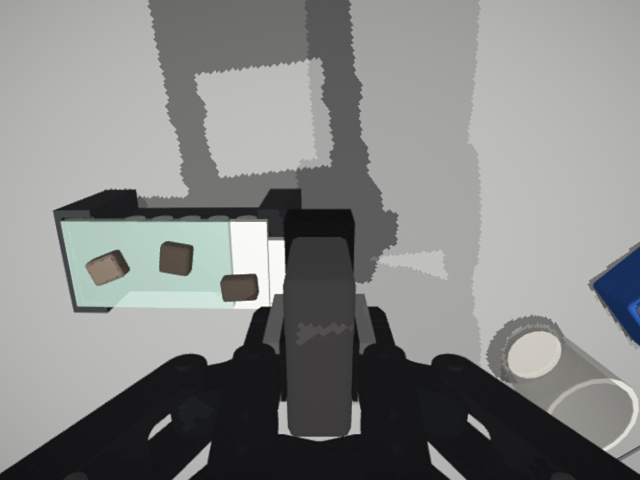

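View pics/side3.png

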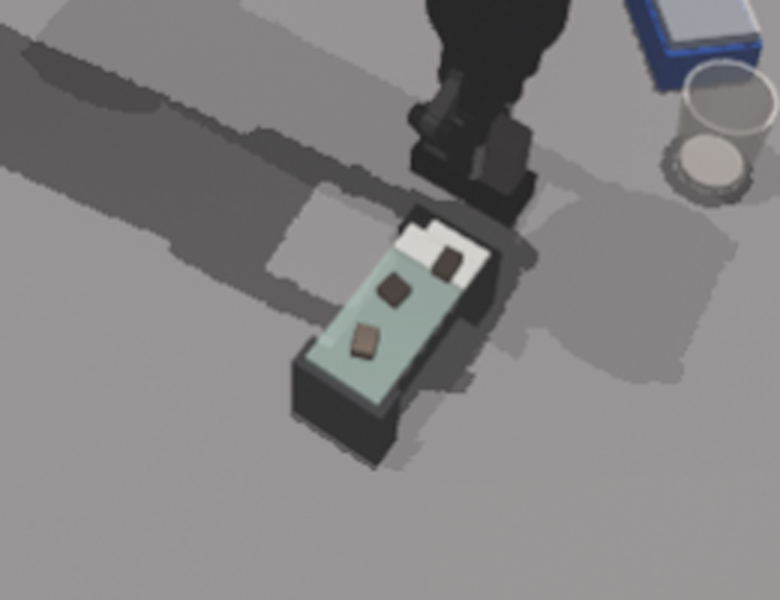

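Wrist view: the foot (row 210-240, col 285-355) hangs just beyond the frosted end, and the chips are at (287,238), (258,176) and (266,107). The side view agrees. I'll lower it to about 1 mm above the slide top.

```bash
python3 -m crank '[{"fingers":0,"tx":-0.1,"ty":0,"tz":1.2,"twist":0},{"fingers":0,"tx":0,"ty":0,"tz":0.8,"twist":0},{"fingers":0,"tx":0,"ty":0,"tz":0.5,"twist":0},{"fingers":0,"tx":0,"ty":0,"tz":0,"twist":0},{"fingers":0,"tx":0,"ty":0,"tz":0,"twist":0}]' 60
python3 - <<'E'
from h import *
goto(527.8,-182.8,92.5,52.4)
im,d=cams.read_camera('side')
save('side4',cv2.resize(im[330:430,290:420],(780,600),interpolation=cv2.INTER_CUBIC))
E
```

```text
t: 6.83
ee_pos: [528.9, -182.6, 93.7]
ee_rot: [-0.001, 0.322, 0.947, 0.0]
contact_force: [0.4, 0.4, -1.9]
grip_width: 0.25
t 6.83 pos [ 528.9 -182.6   93.7] ty yaw 52.38 tilt 0.07 F [ 0.4  0.4 -1.9] grip 0.25 q6 -1.46
shift [ 0.078 -0.08   0.122] rows 0.04
twist -0.0003 rows 0.0023468920537282095
shift after twist 0.078 -0.08 0.122
```

View pics/side4.png

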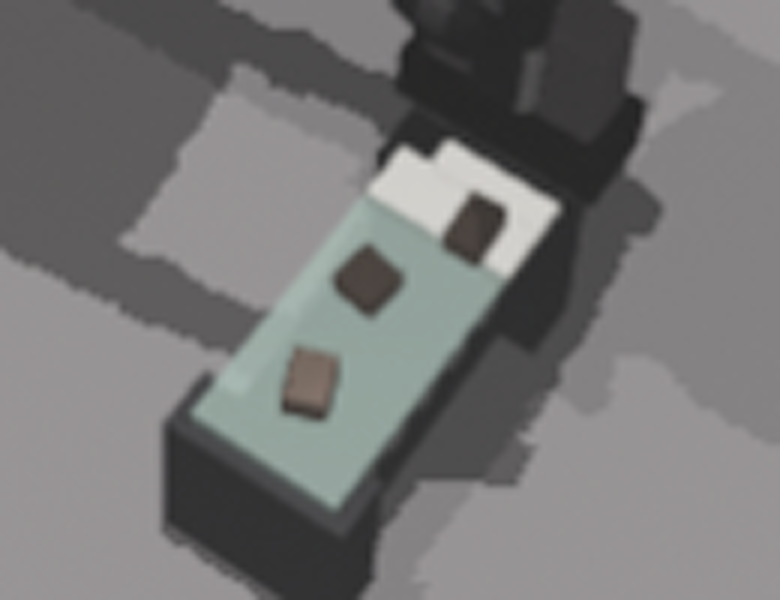

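```bash
python3 -m crank '[{"fingers":0,"tx":0,"ty":0,"tz":0.15,"twist":0},{"fingers":0,"tx":0.05,"ty":-0.4,"tz":0,"twist":0},{"fingers":0,"tx":0,"ty":-0.5,"tz":0,"twist":0},{"fingers":0,"tx":0,"ty":-0.3,"tz":0,"twist":0},{"fingers":0,"tx":0,"ty":0,"tz":0,"twist":0}]' 60
python3 -m crank '[{"fingers":0,"tx":0,"ty":0,"tz":0.05,"twist":0},{"fingers":0,"tx":0,"ty":0,"tz":0.05,"twist":0},{"fingers":0,"tx":0,"ty":0,"tz":0,"twist":0},{"fingers":0,"tx":0,"ty":0,"tz":0,"twist":0},{"fingers":0,"tx":0,"ty":0,"tz":0,"twist":0}]' 60
python3 -c "
from h import *
goto(527.8,-182.8,92.5,52.4)"
```

```text
t: 7.3
ee_pos: [521.2, -192.9, 93.0]
ee_rot: [0.0, 0.323, 0.946, -0.0]
contact_force: [0.6, 0.1, -1.7]
grip_width: 0.25
t: 7.72
ee_pos: [521.6, -192.0, 91.8]
ee_rot: [0.0, 0.322, 0.947, 0.0]
contact_force: [-0.0, -0.6, -2.3]
grip_width: 0.249
t 7.72 pos [ 521.6 -192.    91.8] ty yaw 52.38 tilt 0.0 F [-0.  -0.6 -2.3] grip 0.249 q6 -1.48
shift [ 0.075  1.109 -0.07 ] rows 0.27
twist -0.0004 rows 0.0029667729716375364
shift after twist 0.074 1.109 -0.07
```

```bash
for i in 1; do
python3 -m crank '[{"fingers":0,"tx":0,"ty":-0.7,"tz":0,"twist":0},{"fingers":0,"tx":0,"ty":-0.7,"tz":0,"twist":0},{"fingers":0,"tx":0,"ty":-0.7,"tz":0,"twist":0},{"fingers":0,"tx":0,"ty":-0.7,"tz":0,"twist":0},{"fingers":0,"tx":0,"ty":-0.7,"tz":0,"twist":0}]' 60
python3 -m crank '[{"fingers":0,"tx":0,"ty":-0.7,"tz":0,"twist":0},{"fingers":0,"tx":0,"ty":-0.7,"tz":0,"twist":0},{"fingers":0,"tx":0,"ty":-0.7,"tz":0,"twist":0},{"fingers":0,"tx":0,"ty":-0.7,"tz":0,"twist":0},{"fingers":0,"tx":0,"ty":-0.7,"tz":0,"twist":0}]' 60
done
python3 - <<'E'
from h import *
goto(527.8,-182.8,92.5,52.4)
im,d=cams.read_camera('side')
save('side5',cv2.resize(im[330:430,290:420],(780,600),interpolation=cv2.INTER_CUBIC))
E
```

```text
t: 8.13
ee_pos: [499.6, -220.6, 91.8]
ee_rot: [0.0, 0.323, 0.946, -0.0]
contact_force: [0.5, 0.5, -3.0]
grip_width: 0.245
t: 8.55
ee_pos: [478.4, -248.2, 91.8]
ee_rot: [0.0, 0.323, 0.947, -0.0]
contact_force: [0.9, -0.6, -1.5]
grip_width: 0.248
t 8.55 pos [ 478.4 -248.2   91.8] ty yaw 52.36 tilt 0.0 F [ 0.9 -0.6 -1.5] grip 0.248 q6 -1.62
shift [ 0.078  8.195 -0.066] rows 1.97
twist -0.0007 rows 0.005222494334200826
shift after twist 0.073 8.195 -0.066
```

View pics/side5.png

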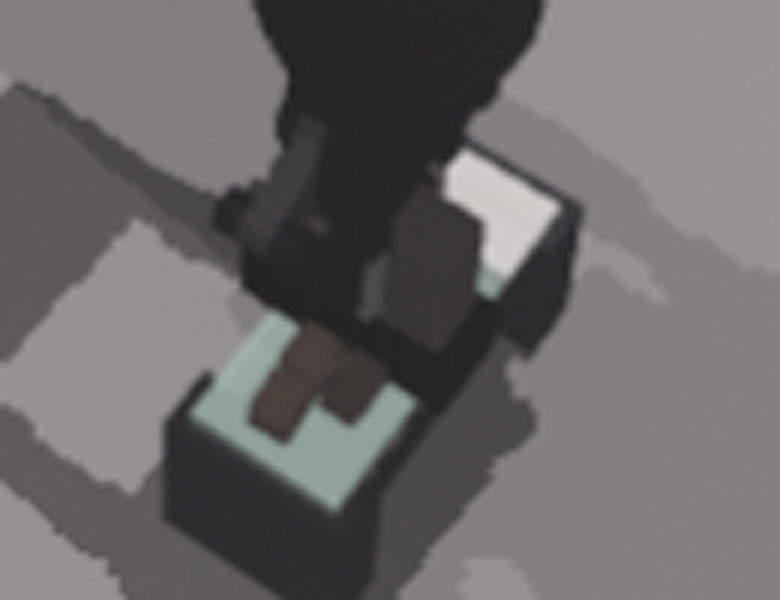

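The foot is pushing all three chips ahead of it (crop (370,310)) and the slide has not moved. I'll carry on past the end.

```bash
python3 -m crank '[{"fingers":0,"tx":0,"ty":-0.7,"tz":0,"twist":0},{"fingers":0,"tx":0,"ty":-0.7,"tz":0,"twist":0},{"fingers":0,"tx":0,"ty":-0.7,"tz":0,"twist":0},{"fingers":0,"tx":0,"ty":-0.7,"tz":0,"twist":0},{"fingers":0,"tx":0,"ty":-0.7,"tz":0,"twist":0}]' 60
python3 -m crank '[{"fingers":0,"tx":0,"ty":-0.7,"tz":0,"twist":0},{"fingers":0,"tx":0,"ty":-0.7,"tz":0,"twist":0},{"fingers":0,"tx":0,"ty":-0.7,"tz":0,"twist":0},{"fingers":0,"tx":0,"ty":-0.7,"tz":0,"twist":0},{"fingers":0,"tx":0,"ty":-0.7,"tz":0,"twist":0}]' 60
python3 -m crank '[{"fingers":0,"tx":0,"ty":-0.7,"tz":0,"twist":0},{"fingers":0,"tx":0,"ty":-0.7,"tz":0,"twist":0},{"fingers":0,"tx":0,"ty":-0.4,"tz":0,"twist":0},{"fingers":0,"tx":0,"ty":0,"tz":0,"twist":0},{"fingers":0,"tx":0,"ty":0,"tz":0,"twist":0}]' 60
python3 - <<'E'
from h import *
goto(527.8,-182.8,92.5,52.4)
im,d=cams.read_camera('side')
save('side6',cv2.resize(im[280:480,220:480],(780,600),interpolation=cv2.INTER_CUBIC))
im,d=cams.read_camera('top')
save('top6',cv2.resize(im[180:300,420:580],(800,600),interpolation=cv2.INTER_CUBIC))
E
```

```text
t: 9.02
ee_pos: [457.0, -275.8, 91.8]
ee_rot: [0.0, 0.323, 0.947, -0.0]
contact_force: [0.2, 0.2, -1.0]
grip_width: 0.253
t: 9.43
ee_pos: [435.6, -303.6, 91.8]
ee_rot: [-0.0, 0.323, 0.947, -0.0]
contact_force: [-0.6, 0.2, -1.7]
grip_width: 0.249
t: 9.85
ee_pos: [425.0, -317.4, 91.8]
ee_rot: [0.0, 0.323, 0.946, 0.0]
contact_force: [0.3, 0.4, -3.0]
grip_width: 0.25
t 9.85 pos [ 425.  -317.4   91.8] ty yaw 52.34 tilt 0.01 F [ 0.3  0.4 -3. ] grip 0.25 q6 -1.78
shift [ 0.082 16.934 -0.068] rows 4.06
twist -0.001 rows 0.008124784799776016
shift after twist 0.064 16.934 -0.071
```

View pics/side6.png

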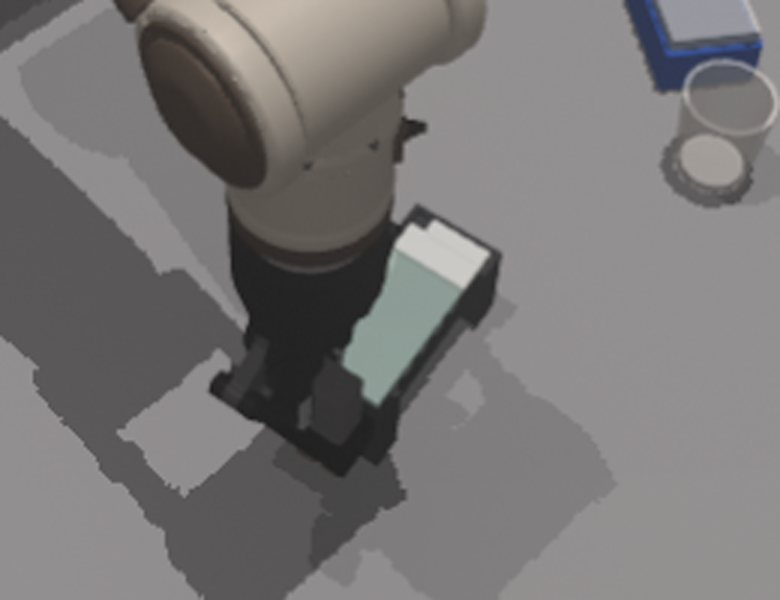

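View pics/top6.png

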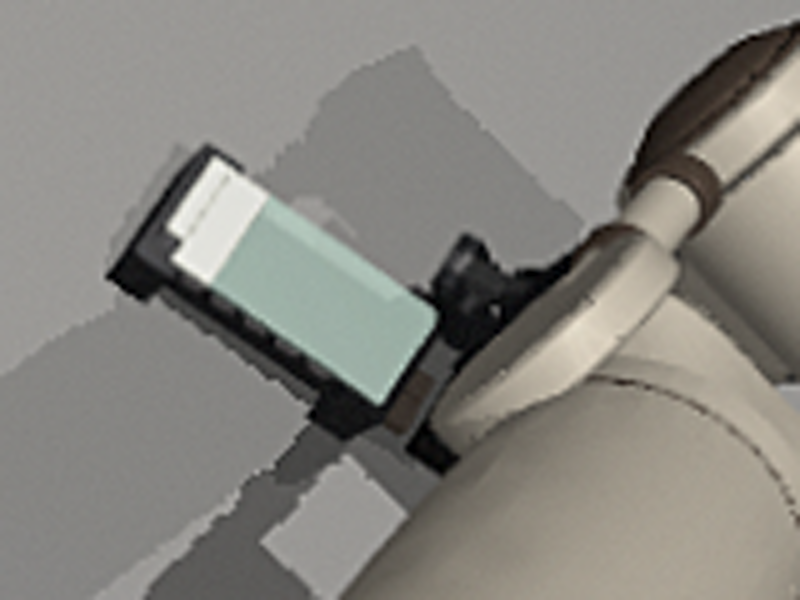

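The slide is bare in both views. A chip shows at top crop (405,400), by the holder's end. I'll lift and carry the scraper to a free spot on the bench near (500,-40), then recheck.

```bash
python3 -m crank '[{"fingers":0,"tx":0,"ty":0,"tz":-1.5,"twist":0},{"fingers":0,"tx":0,"ty":0,"tz":-2.5,"twist":0},{"fingers":0,"tx":0,"ty":0,"tz":-3,"twist":0},{"fingers":0,"tx":0,"ty":0,"tz":-1,"twist":0},{"fingers":0,"tx":0,"ty":0,"tz":0,"twist":0}]' 60
python3 -c "
from h import *
goto(500,-40,171,52.4)"
```

```text
t: 10.37
ee_pos: [426.9, -318.8, 175.1]
ee_rot: [0.003, 0.322, 0.947, -0.002]
contact_force: [-0.5, 0.3, -1.6]
grip_width: 0.249
t 10.37 pos [ 426.9 -318.8  175.1] ty yaw 52.4 tilt 0.41 F [-0.5  0.3 -1.6] grip 0.249 q6 -1.78
shift [11.22  26.556  0.298] rows 6.91
twist 0.0 rows 0.0003501256342094647
shift after twist 11.218 26.555 0.414
```

```bash
python3 -m crank '[{"fingers":0,"tx":1.12,"ty":2.65,"tz":0,"twist":0},{"fingers":0,"tx":1.12,"ty":2.65,"tz":0,"twist":0},{"fingers":0,"tx":1.12,"ty":2.65,"tz":0,"twist":0},{"fingers":0,"tx":1.12,"ty":2.65,"tz":0,"twist":0},{"fingers":0,"tx":1.12,"ty":2.65,"tz":0,"twist":0}]' 60
python3 -m crank '[{"fingers":0,"tx":1.12,"ty":2.65,"tz":0,"twist":0},{"fingers":0,"tx":1.12,"ty":2.65,"tz":0,"twist":0},{"fingers":0,"tx":1.12,"ty":2.65,"tz":0,"twist":0},{"fingers":0,"tx":1.12,"ty":2.65,"tz":0,"twist":0},{"fingers":0,"tx":1.12,"ty":2.65,"tz":0,"twist":0}]' 60
python3 -m crank '[{"fingers":0,"tx":0,"ty":0,"tz":3,"twist":0},{"fingers":0,"tx":0,"ty":0,"tz":4,"twist":0},{"fingers":0,"tx":0,"ty":0,"tz":4,"twist":0},{"fingers":0,"tx":0,"ty":0,"tz":2,"twist":0},{"fingers":0,"tx":0,"ty":0,"tz":0,"twist":0}]' 60
python3 - <<'E'
from h import *
goto(500,-40,31,52.4)
im,d=cams.read_camera('side')
save('side7',cv2.resize(im[280:480,220:480],(780,600),interpolation=cv2.INTER_CUBIC))
im,d=cams.read_camera('top')
save('top7',cv2.resize(im[180:300,420:580],(800,600),interpolation=cv2.INTER_CUBIC))
E
```

```text
t: 10.78
ee_pos: [460.8, -176.1, 169.5]
ee_rot: [-0.002, 0.323, 0.947, 0.0]
contact_force: [0.0, -0.1, -1.6]
grip_width: 0.251
t: 11.2
ee_pos: [497.2, -37.1, 169.6]
ee_rot: [-0.002, 0.322, 0.947, 0.0]
contact_force: [0.6, -0.4, -1.9]
grip_width: 0.253
t: 11.62
ee_pos: [491.9, -36.7, 34.7]
ee_rot: [-0.007, 0.322, 0.947, -0.0]
contact_force: [-0.3, 1.0, -2.1]
grip_width: 0.253
t 11.62 pos [491.9 -36.7  34.7] ty yaw 52.39 tilt 0.82 F [-0.3  1.  -2.1] grip 0.253 q6 -1.23
shift [-0.848  0.24   0.356] rows 0.23
twist -0.0002 rows 0.0012531529854431516
shift after twist -0.843 0.238 0.369
```

View pics/side7.png

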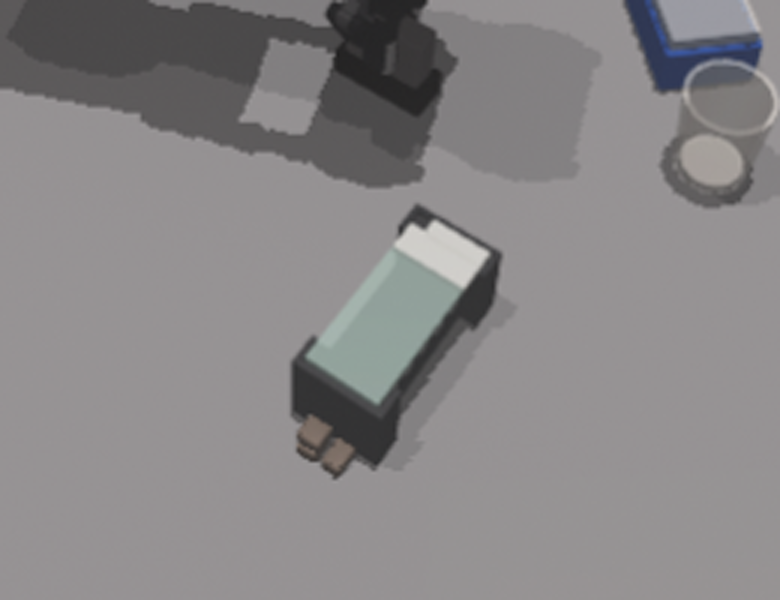

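View pics/top7.png

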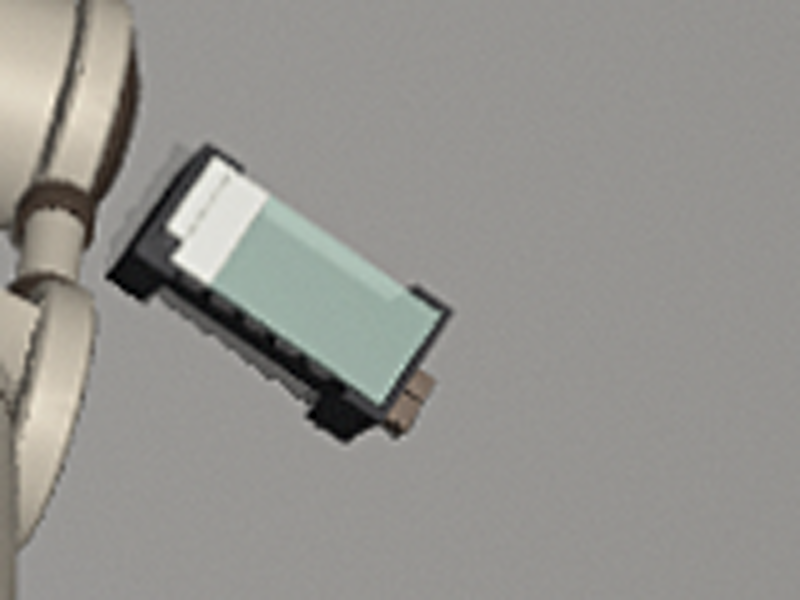

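All three chips lie on the bench at the clear end (side crop (435,320)), clear of the overhang where I'll grip, and the slide is clean and seated. Now I'll settle and set the scraper down.

```bash
python3 -m crank '[{"fingers":0,"tx":0,"ty":0,"tz":0,"twist":0},{"fingers":0,"tx":0,"ty":0,"tz":0,"twist":0},{"fingers":0,"tx":0,"ty":0,"tz":0,"twist":0},{"fingers":0,"tx":0,"ty":0,"tz":0,"twist":0},{"fingers":0,"tx":0,"ty":0,"tz":0,"twist":0}]' 60
python3 -c "
from h import *
goto(500,-40,31,52.4)"
```

```text
t: 12.13
ee_pos: [498.8, -39.2, 42.7]
ee_rot: [0.001, 0.323, 0.947, 0.0]
contact_force: [0.0, 0.4, -2.5]
grip_width: 0.251
t 12.13 pos [498.8 -39.2  42.7] ty yaw 52.37 tilt 0.1 F [ 0.   0.4 -2.5] grip 0.251 q6 -1.23
shift [-0.136  0.011  1.17 ] rows 0.28
twist -0.0006 rows 0.004746391753907008
shift after twist -0.138 0.011 1.169
```

```bash
python3 -m crank '[{"fingers":0,"tx":0,"ty":0,"tz":0.4,"twist":0},{"fingers":0,"tx":0,"ty":0,"tz":0.4,"twist":0},{"fingers":0,"tx":0,"ty":0,"tz":0.2,"twist":0},{"fingers":0,"tx":0,"ty":0,"tz":0,"twist":0},{"fingers":0,"tx":0,"ty":0,"tz":0,"twist":0}]' 60
python3 -m crank '[{"fingers":0,"tx":0,"ty":0,"tz":0.05,"twist":0},{"fingers":0,"tx":0,"ty":0,"tz":0,"twist":0},{"fingers":0,"tx":0,"ty":0,"tz":0.05,"twist":0},{"fingers":0,"tx":0,"ty":0,"tz":0,"twist":0},{"fingers":0,"tx":0,"ty":0,"tz":0,"twist":0}]' 60
```

```text
t: 12.55
ee_pos: [497.9, -38.9, 31.4]
ee_rot: [-0.0, 0.323, 0.947, -0.0]
contact_force: [0.2, -0.3, -1.8]
grip_width: 0.252
t: 12.97
ee_pos: [498.2, -39.0, 30.8]
ee_rot: [0.0, 0.323, 0.947, -0.0]
contact_force: [0.2, -0.3, -1.9]
grip_width: 0.248
```

```bash
python3 -m crank '[{"fingers":0,"tx":0,"ty":0,"tz":0.05,"twist":0},{"fingers":0,"tx":0,"ty":0,"tz":0,"twist":0},{"fingers":0,"tx":0,"ty":0,"tz":0.05,"twist":0},{"fingers":0,"tx":0,"ty":0,"tz":0,"twist":0},{"fingers":0,"tx":0,"ty":0,"tz":0,"twist":0}]' 60
python3 -c "
from h import *
goto(500,-40,31,52.4)"
```

```text
t: 13.38
ee_pos: [498.3, -39.0, 30.6]
ee_rot: [-0.0, 0.322, 0.947, -0.0]
contact_force: [-5.3, 2.5, 8.3]
grip_width: 0.245
t 13.38 pos [498.3 -39.   30.6] ty yaw 52.38 tilt 0.02 F [-5.3  2.5  8.3] grip 0.245 q6 -1.23
shift [-0.198  0.026 -0.037] rows 0.05
twist -0.0004 rows 0.0031150506096709364
shift after twist -0.198 0.026 -0.037
```

Contact with the bench (8 N). I'll release and rise.

```bash
python3 -m crank '[{"fingers":0.4,"tx":0,"ty":0,"tz":0,"twist":0},{"fingers":0.6,"tx":0,"ty":0,"tz":0,"twist":0},{"fingers":1,"tx":0,"ty":0,"tz":0,"twist":0},{"fingers":1,"tx":0,"ty":0,"tz":0,"twist":0},{"fingers":1,"tx":0,"ty":0,"tz":0,"twist":0}]' 60
python3 -m crank '[{"fingers":1,"tx":0,"ty":0,"tz":0,"twist":0},{"fingers":1,"tx":0,"ty":0,"tz":-1,"twist":0},{"fingers":1,"tx":0,"ty":0,"tz":-2,"twist":0},{"fingers":1,"tx":0,"ty":0,"tz":-4,"twist":0},{"fingers":1,"tx":0,"ty":0,"tz":-4,"twist":0}]' 60
python3 -m crank '[{"fingers":1,"tx":0,"ty":0,"tz":-2,"twist":0.12},{"fingers":1,"tx":0,"ty":0,"tz":0,"twist":0.12},{"fingers":1,"tx":0,"ty":0,"tz":0,"twist":0.12},{"fingers":1,"tx":0,"ty":0,"tz":0,"twist":0.12},{"fingers":1,"tx":0,"ty":0,"tz":0,"twist":0.12}]' 60
python3 - <<'E'
from h import *
goto(481.4,-243,150,-37.6)
im,d=cams.read_camera('side')
save('side8',im)
E
```

```text
t: 13.8
ee_pos: [498.2, -39.0, 29.7]
ee_rot: [0.0, 0.323, 0.947, 0.0]
contact_force: [-0.4, 0.4, 0.3]
grip_width: 0.937
t: 14.22
ee_pos: [496.8, -38.6, 140.5]
ee_rot: [-0.002, 0.323, 0.947, -0.0]
contact_force: [0.3, -0.6, 0.7]
grip_width: 1.003
t: 14.63
ee_pos: [498.3, -39.1, 160.9]
ee_rot: [0.001, 0.59, 0.807, 0.0]
contact_force: [0.0, 0.2, -0.5]
grip_width: 0.999
t 14.63 pos [498.3 -39.1 160.9] ty yaw 17.65 tilt 0.07 F [ 0.   0.2 -0.5] grip 0.999 q6 -0.63
shift [-18.92   -7.801   1.092] rows 4.91
twist 0.9643 rows 7.714772621704046
shift after twist -17.193 11.101 1.086
```

View pics/side8.png

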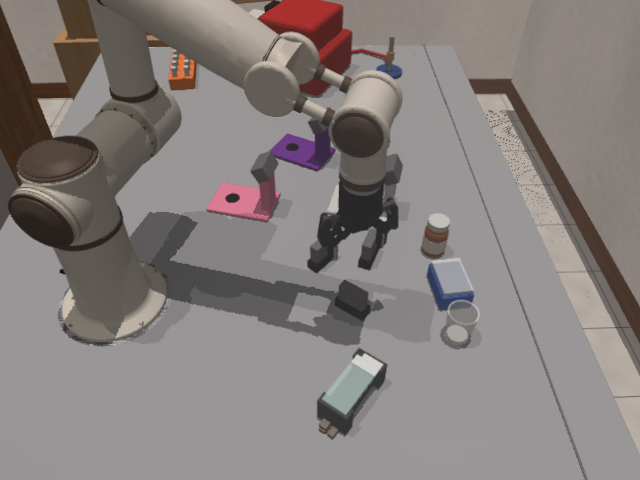

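The scraper stands upright at (297,352). I'll finish the turn and go over the slide.

```bash
python3 -m crank '[{"fingers":1,"tx":0,"ty":0,"tz":0,"twist":0.12},{"fingers":1,"tx":0,"ty":0,"tz":0,"twist":0.12},{"fingers":1,"tx":0,"ty":0,"tz":0,"twist":0.12},{"fingers":1,"tx":0,"ty":0,"tz":0,"twist":0.12},{"fingers":1,"tx":0,"ty":0,"tz":0,"twist":0.12}]' 60
python3 -m crank '[{"fingers":1,"tx":0,"ty":0,"tz":0,"twist":0.12},{"fingers":1,"tx":0,"ty":0,"tz":0,"twist":0.12},{"fingers":1,"tx":0,"ty":0,"tz":0,"twist":0.124},{"fingers":1,"tx":-3.0,"ty":2.0,"tz":0,"twist":0},{"fingers":1,"tx":-3.0,"ty":2.0,"tz":0,"twist":0}]' 60
python3 -m crank '[{"fingers":1,"tx":-3.0,"ty":1.9,"tz":0,"twist":0},{"fingers":1,"tx":-3.0,"ty":1.9,"tz":0,"twist":0},{"fingers":1,"tx":-3.0,"ty":1.9,"tz":0,"twist":0},{"fingers":1,"tx":-2.2,"ty":1.4,"tz":0,"twist":0},{"fingers":1,"tx":0,"ty":0,"tz":0,"twist":0}]' 60
python3 - <<'E'
from h import *
goto(481.4,-243,39.3,-37.6)
m=cams.camera_model('wrist'); im,d=cams.read_camera('wrist'); save('w9',im); np.save('w9.npy',d)
i=im.astype(int)
g=((i[...,1]-i[...,0]>12)|(i.min(2)>195)).astype(np.uint8)
n,l,s,ce=cv2.connectedComponentsWithStats(g); o=np.argsort(-s[1:,4])[:4]+1
for k in o: print(s[k],ce[k])
print('proj',proj('wrist',[481.4,-243,61],m))
r,c=proj('wrist',[481.4,-243,61],m)
k=l[int(r),int(c)]
if k:
    rr,cc=np.nonzero(l==k); st=max(1,len(rr)//6000)
    W=np.array([atz('wrist',(a,b),61,m)[:2] for a,b in zip(rr[::st],cc[::st])],np.float32); print(cv2.minAreaRect(W))
E
```

```text
t: 15.1
ee_pos: [498.2, -39.0, 160.4]
ee_rot: [0.0, 0.802, 0.598, 0.0]
contact_force: [-0.3, -0.3, 0.1]
grip_width: 1.002
t: 15.52
ee_pos: [493.8, -110.6, 160.4]
ee_rot: [0.0, 0.894, 0.447, 0.0]
contact_force: [1.0, -0.1, 0.4]
grip_width: 1.0
t: 15.93
ee_pos: [482.0, -248.0, 160.8]
ee_rot: [0.002, 0.896, 0.443, -0.0]
contact_force: [-0.0, -0.2, -0.1]
grip_width: 1.0
t 15.93 pos [ 482.  -248.   160.8] ty yaw -37.36 tilt 0.18 F [-0.  -0.2 -0.1] grip 1.0 q6 -0.04
shift [ 0.379 -0.38  12.148] rows 2.92
twist 0.0043 rows 0.034168250345140094
shift after twist 0.357 -0.35 12.149
[  275   186    82   132 10268] [314.84135177 250.41264122]
[ 274  153   83   32 2566] [315.02182385 168.81137958]
[ 291  137   67   16 1010] [324.13564356 144.04257426]
proj [232.26520094 315.048558  ]
((471.8280029296875, -255.21328735351562), (90.61651611328125, 50.5866813659668), 52.29943084716797)
```

View pics/w9.png

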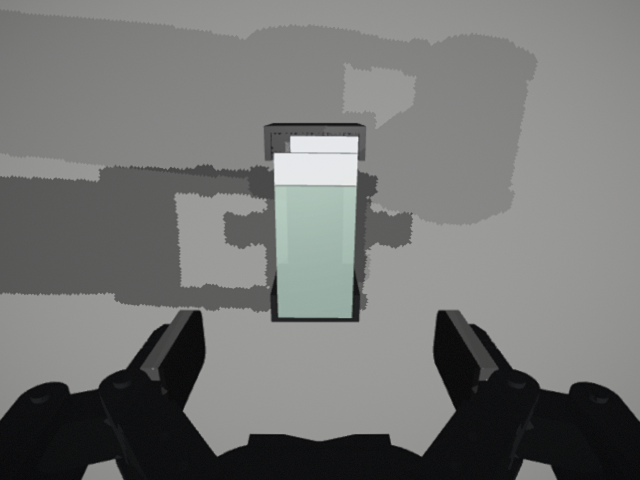

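The green part (90.6 x 50.6 mm) puts the slide centre at (481.0,-243.3) and yaw 52.3°, agreeing with the top view. The frosted, notched end is farther away at (155,315). I'll descend in two steps.

```bash
python3 -m crank '[{"fingers":1,"tx":0.3,"ty":-0.3,"tz":2,"twist":0},{"fingers":1,"tx":0,"ty":0,"tz":3,"twist":0},{"fingers":1,"tx":0,"ty":0,"tz":3,"twist":0},{"fingers":1,"tx":0,"ty":0,"tz":0,"twist":0},{"fingers":1,"tx":0,"ty":0,"tz":0,"twist":0}]' 40
python3 -c "
from h import *
goto(481.2,-243.2,35,-37.7)"
```

```text
t: 16.4
ee_pos: [480.9, -237.0, 78.9]
ee_rot: [-0.002, 0.895, 0.445, -0.001]
contact_force: [0.0, -1.1, 0.7]
grip_width: 1.001
t 16.4 pos [ 480.9 -237.    78.9] ty yaw -37.12 tilt 0.24 F [ 0.  -1.1  0.7] grip 1.001 q6 -0.04
shift [-0.474  0.414  4.386] rows 1.06
twist 0.0101 rows 0.08074825767394088
shift after twist -0.468 0.4 4.388
```

Lag and wobble are in that reading; one settling call, then I'll measure again.

```bash
python3 -m crank '[{"fingers":1,"tx":0,"ty":0,"tz":0,"twist":0.005},{"fingers":1,"tx":0,"ty":0,"tz":0,"twist":0},{"fingers":1,"tx":0,"ty":0,"tz":0,"twist":0},{"fingers":1,"tx":0,"ty":0,"tz":0,"twist":0},{"fingers":1,"tx":0,"ty":0,"tz":0,"twist":0}]' 40
python3 -c "
from h import *
goto(481.2,-243.2,35,-37.7)"
```

```text
t: 16.82
ee_pos: [482.4, -239.3, 80.8]
ee_rot: [0.001, 0.897, 0.442, 0.0]
contact_force: [-0.2, -0.0, 1.0]
grip_width: 0.999
t 16.82 pos [ 482.4 -239.3   80.8] ty yaw -37.52 tilt 0.1 F [-0.2 -0.   1. ] grip 0.999 q6 -0.03
shift [-0.381  0.13   4.585] rows 1.1
twist 0.0031 rows 0.024794341359542157
shift after twist -0.381 0.139 4.585
```

```bash
python3 -m crank '[{"fingers":1,"tx":-0.35,"ty":0.15,"tz":0.5,"twist":0},{"fingers":1,"tx":0,"ty":0,"tz":1.5,"twist":0},{"fingers":1,"tx":0,"ty":0,"tz":1.5,"twist":0},{"fingers":1,"tx":0,"ty":0,"tz":1,"twist":0},{"fingers":1,"tx":0,"ty":0,"tz":0,"twist":0}]' 40
python3 -m crank '[{"fingers":1,"tx":0,"ty":0,"tz":0,"twist":0},{"fingers":1,"tx":0,"ty":0,"tz":0,"twist":0},{"fingers":1,"tx":0,"ty":0,"tz":0,"twist":0},{"fingers":1,"tx":0,"ty":0,"tz":0,"twist":0},{"fingers":1,"tx":0,"ty":0,"tz":0,"twist":0}]' 40
python3 - <<'E'
from h import *
goto(481.2,-243.2,35,-37.7)
im,d=cams.read_camera('wrist'); save('w10',im)
im,d=cams.read_camera('side')
save('side10',cv2.resize(im[310:460,260:455],(780,600),interpolation=cv2.INTER_CUBIC))
E
```

```text
t: 17.23
ee_pos: [479.2, -241.4, 32.2]
ee_rot: [-0.002, 0.897, 0.442, -0.001]
contact_force: [-0.7, 1.6, -0.5]
grip_width: 1.004
t: 17.65
ee_pos: [481.4, -242.9, 35.5]
ee_rot: [0.001, 0.897, 0.442, 0.0]
contact_force: [-0.4, 0.5, -0.6]
grip_width: 1.0
t 17.65 pos [ 481.4 -242.9   35.5] ty yaw -37.52 tilt 0.07 F [-0.4  0.5 -0.6] grip 1.0 q6 -0.04
shift [-0.032  0.003  0.046] rows 0.01
twist 0.0031 rows 0.024647793483897604
shift after twist -0.032 0.004 0.046
```

View pics/w10.png

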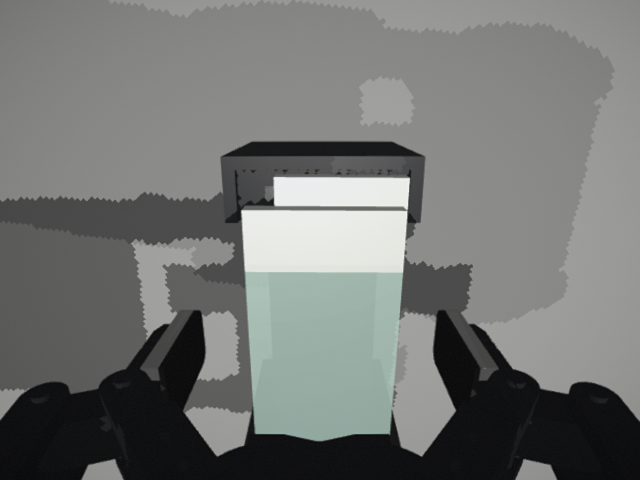

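View pics/side10.png

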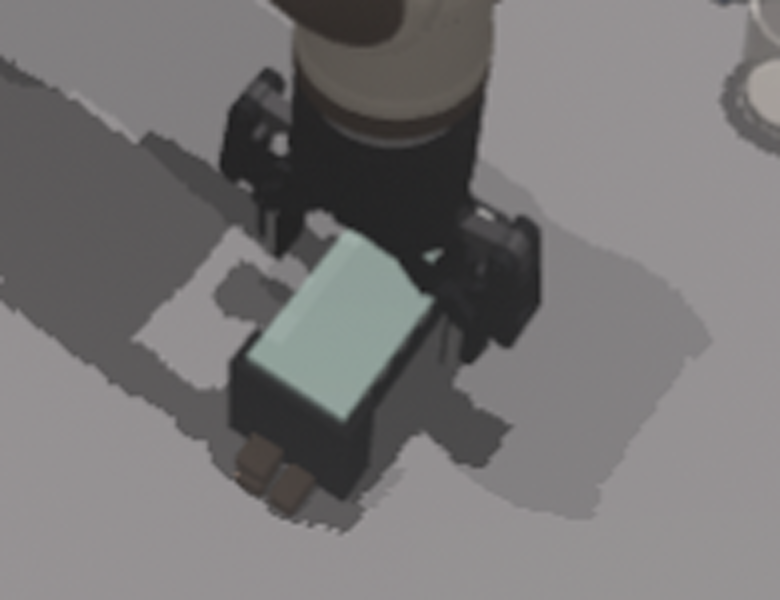

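The fingers straddle the slide evenly (slide columns 245-400, fingers at 200 and 437), level with its clear middle. I'll close.

```bash
python3 -m crank '[{"fingers":0.7,"tx":0,"ty":0,"tz":0,"twist":0},{"fingers":0.6,"tx":0,"ty":0,"tz":0,"twist":0},{"fingers":0.4,"tx":0,"ty":0,"tz":0,"twist":0},{"fingers":0.2,"tx":0,"ty":0,"tz":0,"twist":0},{"fingers":0,"tx":0,"ty":0,"tz":0,"twist":0}]' 50
python3 -m crank '[{"fingers":0,"tx":0,"ty":0,"tz":0,"twist":0},{"fingers":0,"tx":0,"ty":0,"tz":0,"twist":0},{"fingers":0,"tx":0,"ty":0,"tz":0,"twist":0},{"fingers":0,"tx":0,"ty":0,"tz":0,"twist":0},{"fingers":0,"tx":0,"ty":0,"tz":0,"twist":0}]' 50
python3 - <<'E'
from h import *
goto(481.2,-243.2,35,-37.7)
im,d=cams.read_camera('side')
save('side11',cv2.resize(im[310:460,260:455],(780,600),interpolation=cv2.INTER_CUBIC))
E
```

```text
t: 18.17
ee_pos: [481.3, -242.9, 35.2]
ee_rot: [0.0, 0.897, 0.442, 0.0]
contact_force: [-0.3, -0.4, 1.8]
grip_width: 0.571
t: 18.58
ee_pos: [481.3, -242.8, 35.2]
ee_rot: [0.0, 0.897, 0.442, 0.0]
contact_force: [-0.2, -0.1, 5.0]
grip_width: 0.573
t 18.58 pos [ 481.3 -242.8   35.2] ty yaw -37.53 tilt 0.05 F [-0.2 -0.1  5. ] grip 0.573 q6 -0.04
shift [-0.033  0.016  0.017] rows 0.01
twist 0.003 rows 0.023663689477317215
shift after twist -0.033 0.016 0.017
```

View pics/side11.png

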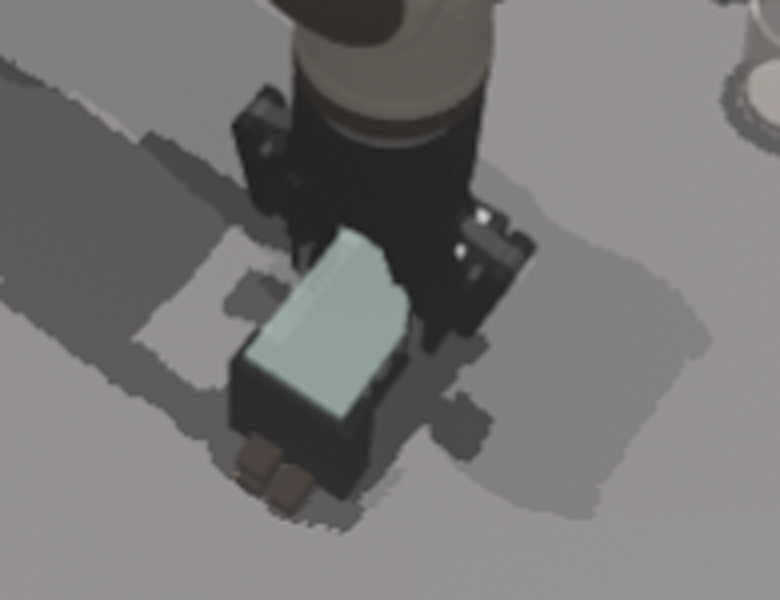

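The opening of 0.573 is about 49 mm, so the jaws are on the slide's 50 mm width. I'll lift.

```bash
python3 -m crank '[{"fingers":0,"tx":0,"ty":0,"tz":-0.3,"twist":0},{"fingers":0,"tx":0,"ty":0,"tz":-0.7,"twist":0},{"fingers":0,"tx":0,"ty":0,"tz":-1.2,"twist":0},{"fingers":0,"tx":0,"ty":0,"tz":-1.8,"twist":0},{"fingers":0,"tx":0,"ty":0,"tz":-2,"twist":0}]' 50
python3 -m crank '[{"fingers":0,"tx":0,"ty":0,"tz":-2,"twist":0},{"fingers":0,"tx":0,"ty":0,"tz":-2,"twist":0},{"fingers":0,"tx":0,"ty":0,"tz":-1.5,"twist":0},{"fingers":0,"tx":0,"ty":0,"tz":-0.5,"twist":0},{"fingers":0,"tx":0,"ty":0,"tz":0,"twist":0}]' 50
python3 - <<'E'
from h import *
goto(481.2,-243.2,170,-37.7)
im,d=cams.read_camera('wrist'); save('w12',im); np.save('w12.npy',d)
im,d=cams.read_camera('side')
save('side12',cv2.resize(im[280:460,220:454],(780,600),interpolation=cv2.INTER_CUBIC))
E
```

```text
t: 19.05
ee_pos: [479.7, -241.6, 94.9]
ee_rot: [-0.002, 0.897, 0.442, -0.001]
contact_force: [0.1, -0.6, -1.1]
grip_width: 0.571
t: 19.47
ee_pos: [481.5, -243.0, 156.6]
ee_rot: [0.001, 0.897, 0.442, 0.001]
contact_force: [0.0, 0.0, -0.5]
grip_width: 0.573
t 19.47 pos [ 481.5 -243.   156.6] ty yaw -37.52 tilt 0.15 F [ 0.   0.  -0.5] grip 0.573 q6 -0.04
shift [-0.033 -0.007 -1.338] rows 0.32
twist 0.0031 rows 0.02448237572575464
shift after twist -0.033 -0.01 -1.338
```

View pics/w12.png

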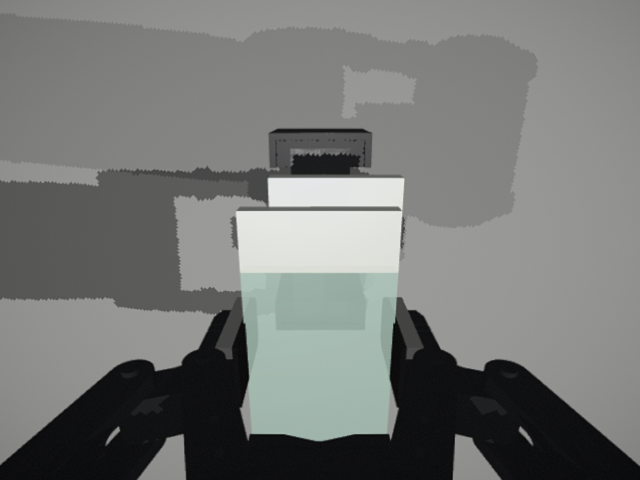

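View pics/side12.png

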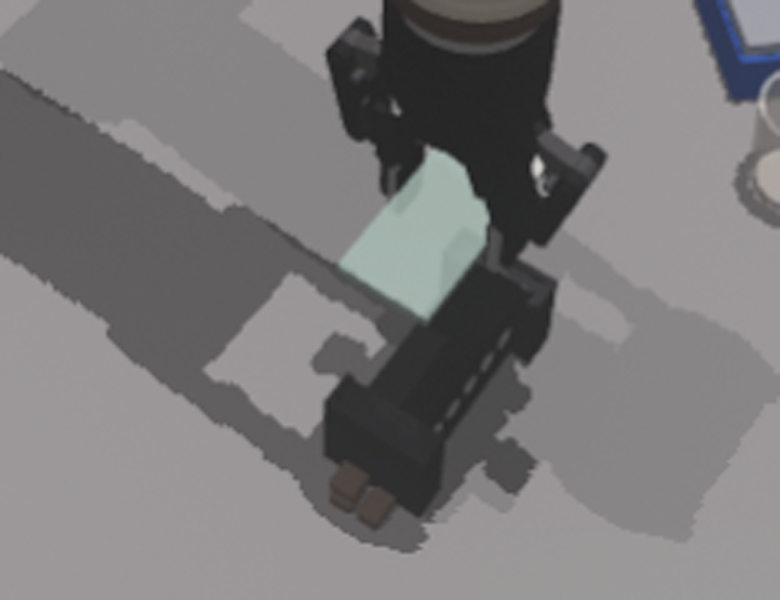

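The slide is held level by its clear middle and the pads are off the frosted part. Now I'll measure the reader and the slide's plane.

Run:
```python
from h import *
im=cv2.cvtColor(cv2.imread('pics/top0.png'),cv2.COLOR_BGR2RGB).astype(int)
m=cams.camera_model('top'); d=np.load('top0.npy')
sub=im[180:265,195:280]
w=(sub.min(2)>205).astype(np.uint8)
w[:]=w
n,l,s,ce=cv2.connectedComponentsWithStats(w);k=1+np.argmax(s[1:,4]);rr,cc=np.nonzero(l==k);rr+=180;cc+=195
W=np.array([atz('top',(a,b),10,m)[:2] for a,b in zip(rr,cc)],np.float32);print('plate',len(W),cv2.minAreaRect(W))
gr=sub.mean(2)
dk=((gr<90)).astype(np.uint8);n,l,s,ce=cv2.connectedComponentsWithStats(dk)
for k in range(1,n):
    if s[k,4]>80: p=ce[k][::-1]+[180,195];print('dark',s[k],p,atz('top',p,10,m).round(1))
v=sub.astype(np.uint8).copy(); save('rd',cv2.resize(v,(600,600),interpolation=0))
# head by depth
o=np.array([atd('top',(r,c),d[r,c],m) for r in range(160,200) for c in range(210,265) if d[r,c]>0])
h=o[o[:,2]>135];print('head',cv2.minAreaRect(h[:,:2].astype(np.float32)))
# slide plane
i=cv2.cvtColor(cv2.imread('pics/w12.png'),cv2.COLOR_BGR2RGB).astype(int);dw=np.load('w12.npy');mw=cams.camera_model('wrist')
g=((i[...,1]-i[...,0]>12)|(i.min(2)>195))
rr,cc=np.nonzero(g&(dw>0));P=np.array([atd('wrist',(a,b),dw[a,b],mw) for a,b in zip(rr[::7],cc[::7])])
P=P[(P[:,2]>160)&(P[:,2]<200)]
A=np.c_[P[:,:2]-P[:,:2].mean(0),np.ones(len(P))];x,*_=np.linalg.lstsq(A,P[:,2],rcond=None);print(len(P),'slope deg',np.degrees(x[:2]),'z',x[2],'sd',(A@x-P[:,2]).std())
for nm,q in [('white',(i.min(2)>195)),('green',(i[...,1]-i[...,0]>12))]:
    rr,cc=np.nonzero(q&(dw>0));zz=np.array([atd('wrist',(a,b),dw[a,b],mw) for a,b in zip(rr[::5],cc[::5])]);zz=zz[zz[:,2]>150];print(nm,np.median(zz,0),cv2.minAreaRect(zz[:,:2].astype(np.float32)))
cams.read_camera('top')
for r in models.tip_of('top','reader_spot')[:4]: print(r, atz('top',r['location'],10,m))
cams.read_camera('side');ms=cams.camera_model('side')
for r in models.tip_of('side','reader_spot')[:4]: print(r, atz('side',r['location'],10,ms))
```

```text
plate 1906 ((546.47119140625, 290.9501953125), (105.2173843383789, 153.43807983398438), 74.21305084228516)
dark [ 24   0  42  19 262] [190.44274809 245.52671756] [615.7 273.5  10. ]
dark [ 32  45  16  15 181] [232.09944751 234.4640884 ] [517.8 299.2  10. ]
head ((603.0325317382812, 274.7013854980469), (70.64065551757812, 39.89170455932617), 76.2747802734375)
5334 slope deg [-0.18449664  0.14445791] z 180.88277554046036 sd 0.5614161936042867
white [ 507.92341711 -206.74276992  180.89481044] ((506.3582458496094, -206.33824157714844), (30.803667068481445, 49.813167572021484), 52.91737747192383)
green [ 479.22279854 -241.14117807  180.89163422] ((475.7111511230469, -243.8540496826172), (68.24798583984375, 52.86250305175781), 52.54219436645508)
{'location': [300.3, 132.8], 'confidence': 0.95} [367.78132143 532.22648439  10.        ]
{'location': [365.9, 226.1], 'confidence': 0.93} [218.67565074 318.80857202  10.        ]
{'location': [232.2, 236.8], 'confidence': 0.62} [517.35923836 293.80487329  10.        ]
{'location': [148.6, 291.6], 'confidence': 0.96} [370.1961658  523.33686675  10.        ]
{'location': [200.1, 233.3], 'confidence': 0.88} [225.07868599 304.83145098  10.        ]
{'location': [202.8, 349.5], 'confidence': 0.46} [516.34809275 287.034602    10.        ]
```

View pics/rd.png

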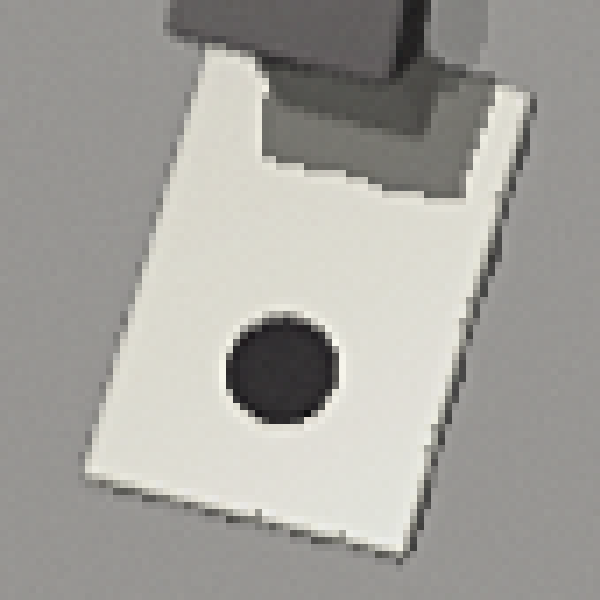

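The spot is clear at crop (368,282), at (517.8,299.3), and the reader's x yaw is about -15.5° (plate -15.8, spot to head -16.1). The slide's tilt is under 0.25°, and its top is 24.3 mm above the TCP reading. Next I'll rotate and carry it.

```bash
python3 -m crank '[{"fingers":0,"tx":0,"ty":0,"tz":0,"twist":0.06},{"fingers":0,"tx":0,"ty":0,"tz":0,"twist":0.12},{"fingers":0,"tx":0,"ty":0,"tz":0,"twist":0.12},{"fingers":0,"tx":0,"ty":0,"tz":0,"twist":0.12},{"fingers":0,"tx":0,"ty":0,"tz":0,"twist":0.12}]' 50
python3 -m crank '[{"fingers":0,"tx":0,"ty":0,"tz":0,"twist":0.12},{"fingers":0,"tx":0,"ty":0,"tz":0,"twist":0.12},{"fingers":0,"tx":0,"ty":0,"tz":0,"twist":0.12},{"fingers":0,"tx":0,"ty":0,"tz":0,"twist":0.12},{"fingers":0,"tx":0,"ty":0,"tz":0,"twist":0.12}]' 50
python3 -m crank '[{"fingers":0,"tx":0,"ty":0,"tz":0,"twist":0.05},{"fingers":0,"tx":0,"ty":0,"tz":0,"twist":0},{"fingers":0,"tx":0,"ty":0,"tz":0,"twist":0},{"fingers":0,"tx":0,"ty":0,"tz":0,"twist":0},{"fingers":0,"tx":0,"ty":0,"tz":0,"twist":0}]' 50
python3 -c "
from h import *
goto(460,180,160,-105.5)"
```

```text
t: 20.18
ee_pos: [480.6, -242.3, 154.0]
ee_rot: [-0.001, 0.983, 0.184, -0.0]
contact_force: [0.1, -0.4, -1.8]
grip_width: 0.574
t: 20.6
ee_pos: [480.5, -242.3, 154.0]
ee_rot: [-0.0, 0.993, -0.115, -0.001]
contact_force: [-0.3, 0.6, -0.9]
grip_width: 0.571
t: 21.02
ee_pos: [480.8, -242.5, 154.6]
ee_rot: [-0.0, 0.991, -0.136, -0.0]
contact_force: [-0.0, -0.2, -1.5]
grip_width: 0.572
t 21.02 pos [ 480.8 -242.5  154.6] ty yaw -105.65 tilt 0.02 F [-0.  -0.2 -1.5] grip 0.572 q6 1.15
shift [-13.408 -40.123  -0.53 ] rows 10.15
twist -0.0027 rows 0.021557066465600294
shift after twist -13.3 -40.159 -0.542
```

```bash
python3 -m crank '[{"fingers":0,"tx":-0.5,"ty":-1.5,"tz":0,"twist":0},{"fingers":0,"tx":-1,"ty":-3,"tz":0,"twist":0},{"fingers":0,"tx":-1,"ty":-3,"tz":0,"twist":0},{"fingers":0,"tx":-1,"ty":-3,"tz":0,"twist":0},{"fingers":0,"tx":-1,"ty":-3,"tz":0,"twist":0}]' 50
python3 -m crank '[{"fingers":0,"tx":-1,"ty":-3,"tz":0,"twist":0},{"fingers":0,"tx":-1,"ty":-3,"tz":0,"twist":0},{"fingers":0,"tx":-1,"ty":-3,"tz":0,"twist":0},{"fingers":0,"tx":-1,"ty":-3,"tz":0,"twist":0},{"fingers":0,"tx":-1,"ty":-3,"tz":0,"twist":0}]' 50
python3 -m crank '[{"fingers":0,"tx":-1,"ty":-3,"tz":0,"twist":0},{"fingers":0,"tx":-1,"ty":-3,"tz":0,"twist":0},{"fingers":0,"tx":-1,"ty":-3,"tz":0,"twist":0},{"fingers":0,"tx":-0.9,"ty":-2.6,"tz":0,"twist":0},{"fingers":0,"tx":0,"ty":0,"tz":0,"twist":0}]' 50
python3 -m crank '[{"fingers":0,"tx":0,"ty":0,"tz":0,"twist":0},{"fingers":0,"tx":0,"ty":0,"tz":0,"twist":0},{"fingers":0,"tx":0,"ty":0,"tz":0,"twist":0},{"fingers":0,"tx":0,"ty":0,"tz":0,"twist":0},{"fingers":0,"tx":0,"ty":0,"tz":0,"twist":0}]' 50
python3 - <<'E'
from h import *
goto(474.4,311.3,155,-105.5)
m=cams.camera_model('wrist');im,d=cams.read_camera('wrist'); save('w13',im); np.save('w13.npy',d)
print(proj('wrist',[517.8,299.3,10],m))
E
```

```text
t: 21.43
ee_pos: [473.6, -98.3, 154.7]
ee_rot: [-0.0, 0.991, -0.137, -0.0]
contact_force: [0.1, 0.8, -0.9]
grip_width: 0.572
t: 21.85
ee_pos: [465.8, 59.7, 154.9]
ee_rot: [-0.0, 0.991, -0.136, 0.0]
contact_force: [0.3, 1.4, -1.6]
grip_width: 0.572
t: 22.27
ee_pos: [459.0, 184.3, 154.8]
ee_rot: [-0.001, 0.991, -0.134, -0.0]
contact_force: [0.5, 0.3, -0.4]
grip_width: 0.57
t: 22.68
ee_pos: [460.7, 179.0, 154.8]
ee_rot: [0.0, 0.991, -0.137, 0.0]
contact_force: [-0.0, -0.6, -0.8]
grip_width: 0.57
t 22.68 pos [460.7 179.  154.8] ty yaw -105.79 tilt 0.0 F [-0.  -0.6 -0.8] grip 0.57 q6 1.97
shift [ -2.28  -13.109  -0.016] rows 3.19
twist -0.0051 rows 0.04086964390163207
shift after twist -2.213 -13.12 -0.015
[187.69717412 142.10230146]
```

View pics/w13.png

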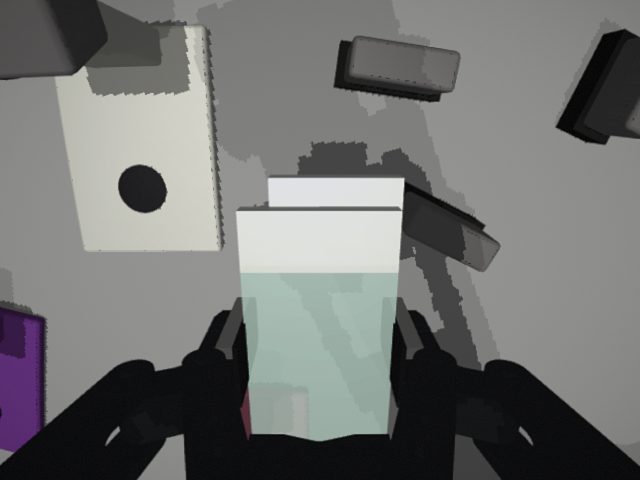

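The spot is at (188,142), exactly where my estimate projects. I'll move over it and then measure the slide's height.

```bash
python3 -m crank '[{"fingers":0,"tx":-0.3,"ty":-1.6,"tz":0,"twist":-0.004},{"fingers":0,"tx":-0.6,"ty":-3.5,"tz":0,"twist":0},{"fingers":0,"tx":-0.6,"ty":-3.5,"tz":0,"twist":0},{"fingers":0,"tx":-0.5,"ty":-3,"tz":0,"twist":0},{"fingers":0,"tx":-0.2,"ty":-1.5,"tz":0,"twist":0}]' 50
python3 -m crank '[{"fingers":0,"tx":0,"ty":0,"tz":1,"twist":0},{"fingers":0,"tx":0,"ty":0,"tz":2,"twist":0},{"fingers":0,"tx":0,"ty":0,"tz":2,"twist":0},{"fingers":0,"tx":0,"ty":0,"tz":2,"twist":0},{"fingers":0,"tx":0,"ty":0,"tz":1,"twist":0}]' 50
python3 -m crank '[{"fingers":0,"tx":0,"ty":0,"tz":0,"twist":0},{"fingers":0,"tx":0,"ty":0,"tz":0,"twist":0},{"fingers":0,"tx":0,"ty":0,"tz":0,"twist":0},{"fingers":0,"tx":0,"ty":0,"tz":0,"twist":0},{"fingers":0,"tx":0,"ty":0,"tz":0,"twist":0}]' 50
python3 - <<'E'
from h import *
goto(474.4,311.3,65,-105.5)
m=cams.camera_model('wrist');im,d=cams.read_camera('wrist'); save('w14',im); np.save('w14.npy',d)
i=im.astype(int)
rr,cc=np.mgrid[212:430:3,238:402:3];rr=rr.ravel();cc=cc.ravel()
ok=(d[rr,cc]>0);P=np.array([atd('wrist',(a,b),d[a,b],m) for a,b in zip(rr[ok],cc[ok])])
z0=np.median(P[:,2]);P=P[abs(P[:,2]-z0)<4]
A=np.c_[P[:,:2]-P[:,:2].mean(0),np.ones(len(P))];x,*_=np.linalg.lstsq(A,P[:,2],rcond=None);print(len(P),'slope deg',np.degrees(x[:2]),'ztop',x[2])
print('frosted edge cols/rows')
# end row 208 approx ; green/white border row 272
for px in [(210,320),(272,320),(272,241),(272,400)]: print(px,atz('wrist',px,x[2],m).round(1))
im,d=cams.read_camera('side'); save('side14',cv2.resize(im[120:300,220:460],(800,600),interpolation=cv2.INTER_CUBIC))
im,d=cams.read_camera('top'); save('top14',im)
E
```

```text
t: 23.15
ee_pos: [474.5, 314.5, 154.9]
ee_rot: [-0.001, 0.991, -0.134, 0.0]
contact_force: [-0.9, 0.4, -0.8]
grip_width: 0.572
t: 23.57
ee_pos: [472.5, 309.8, 71.4]
ee_rot: [0.001, 0.991, -0.135, -0.002]
contact_force: [0.1, -0.8, -1.2]
grip_width: 0.571
t: 23.98
ee_pos: [475.3, 312.1, 76.2]
ee_rot: [-0.001, 0.991, -0.135, 0.001]
contact_force: [-0.5, -0.0, -1.6]
grip_width: 0.574
t 23.98 pos [475.3 312.1  76.2] ty yaw -105.49 tilt 0.14 F [-0.5 -0.  -1.6] grip 0.574 q6 2.21
shift [-0.073  0.103  1.119] rows 0.27
twist 0.0002 rows 0.001354659014771153
shift after twist -0.07 0.102 1.119
3699 slope deg [0.06291107 0.11193135] ztop 103.17240114984837
frosted edge cols/rows
(210, 320) [522.  299.8 103.2]
(272, 320) [502.6 305.2 103.2]
(272, 241) [509.2 329.2 103.2]
(272, 400) [495.9 280.8 103.2]
```

View pics/w14.png

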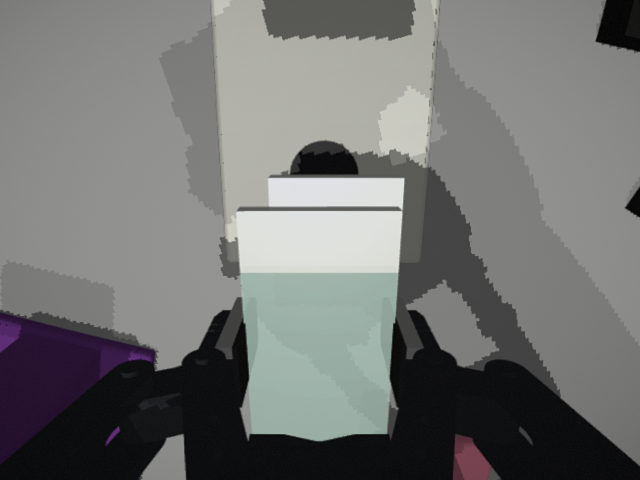

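View pics/side14.png

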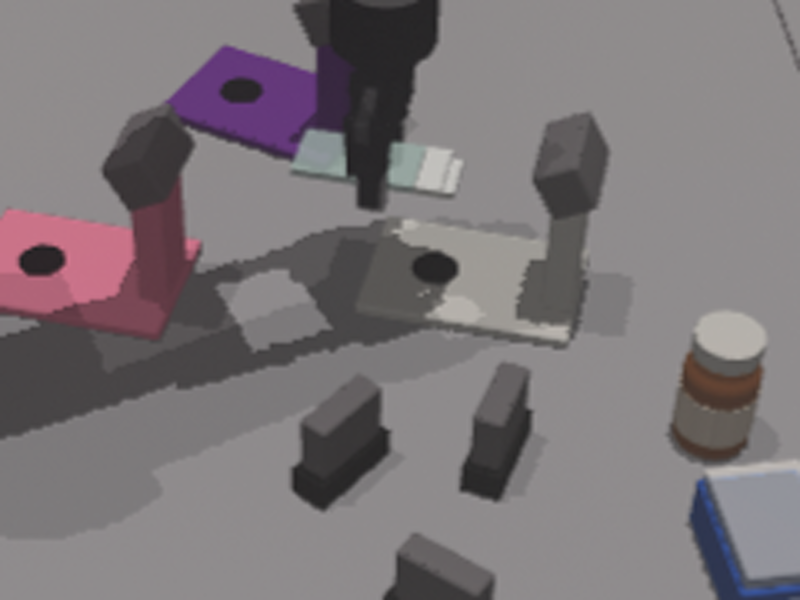

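View pics/top14.png

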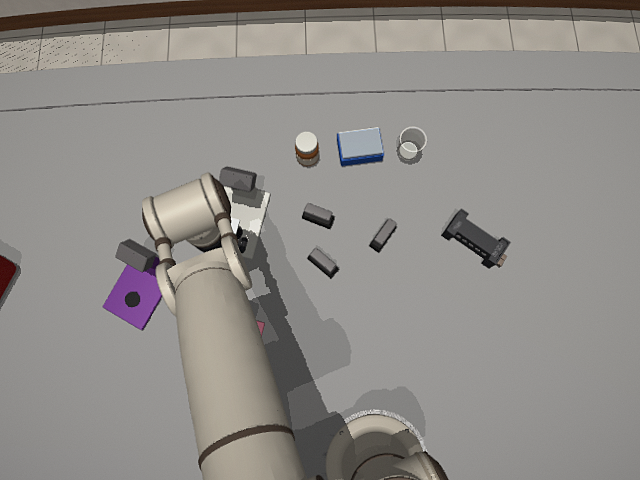

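The slide points at the column and is level, about 11 mm high, with the frosted middle within about 2 mm of the spot. The spot shows at (160,324) beneath its far edge. I'll make a small correction.

```bash
python3 -m crank '[{"fingers":0,"tx":0,"ty":0.1,"tz":0.3,"twist":0},{"fingers":0,"tx":0,"ty":0,"tz":0.4,"twist":0},{"fingers":0,"tx":0,"ty":0,"tz":0.4,"twist":0},{"fingers":0,"tx":0,"ty":0,"tz":0,"twist":0},{"fingers":0,"tx":0,"ty":0,"tz":0,"twist":0}]' 50
python3 -m crank '[{"fingers":0,"tx":0,"ty":0,"tz":0,"twist":0},{"fingers":0,"tx":0,"ty":0,"tz":0,"twist":0},{"fingers":0,"tx":0,"ty":0,"tz":0,"twist":0},{"fingers":0,"tx":0,"ty":0,"tz":0,"twist":0},{"fingers":0,"tx":0,"ty":0,"tz":0,"twist":0}]' 50
python3 -m crank '[{"fingers":0,"tx":0,"ty":0,"tz":0,"twist":0},{"fingers":0,"tx":0,"ty":0,"tz":0,"twist":0},{"fingers":0,"tx":0,"ty":0,"tz":0,"twist":0},{"fingers":0,"tx":0,"ty":0,"tz":0,"twist":0},{"fingers":0,"tx":0,"ty":0,"tz":0,"twist":0}]' 50
python3 - <<'E'
from h import *
goto(474.4,311.3,64,-105.5)
m=cams.camera_model('wrist');im,d=cams.read_camera('wrist'); save('w15',im)
rr,cc=np.mgrid[212:430:3,238:402:3];rr=rr.ravel();cc=cc.ravel()
ok=(d[rr,cc]>0);P=np.array([atd('wrist',(a,b),d[a,b],m) for a,b in zip(rr[ok],cc[ok])])
z0=np.median(P[:,2]);P=P[abs(P[:,2]-z0)<4]
A=np.c_[P[:,:2]-P[:,:2].mean(0),np.ones(len(P))];x,*_=np.linalg.lstsq(A,P[:,2],rcond=None);print('slope deg',np.degrees(x[:2]),'ztop',x[2])
pl=np.array([atd('wrist',(a,b),d[a,b],m)[2] for a in range(60,120,4) for b in range(250,370,6) if d[a,b]>0]);print('plate z',np.median(pl))
a=(atz('wrist',(272,241),x[2],m)+atz('wrist',(272,400),x[2],m))/2; b=atz('wrist',(178,336),x[2],m)
u=np.array([np.cos(np.radians(-15.5)),np.sin(np.radians(-15.5))]);print('frosted mid',a[:2]+15*u, 'end',b)
im,d=cams.read_camera('side'); save('side15',cv2.resize(im[120:300,220:460],(800,600),interpolation=cv2.INTER_CUBIC))
E
```

```text
t: 24.55
ee_pos: [473.6, 310.7, 63.1]
ee_rot: [0.0, 0.991, -0.135, -0.001]
contact_force: [-0.5, 0.4, -1.9]
grip_width: 0.576
t: 24.97
ee_pos: [474.2, 310.9, 63.9]
ee_rot: [-0.0, 0.991, -0.135, 0.0]
contact_force: [-0.2, 0.0, -1.5]
grip_width: 0.569
t: 25.38
ee_pos: [474.1, 310.8, 63.8]
ee_rot: [0.0, 0.991, -0.135, -0.0]
contact_force: [0.4, -0.1, -1.6]
grip_width: 0.571
t 25.38 pos [474.1 310.8  63.8] ty yaw -105.48 tilt 0.0 F [ 0.4 -0.1 -1.6] grip 0.571 q6 2.21
shift [ 0.018 -0.052 -0.021] rows 0.01
twist 0.0003 rows 0.002435739497049103
shift after twist 0.018 -0.052 -0.021
slope deg [-0.03087833  0.07220451] ztop 90.75853380402283
plate z 11.109742285438287
frosted mid [515.8495811  299.77722635] end [528.87981114 291.54627985  90.7585338 ]
```

View pics/side15.png

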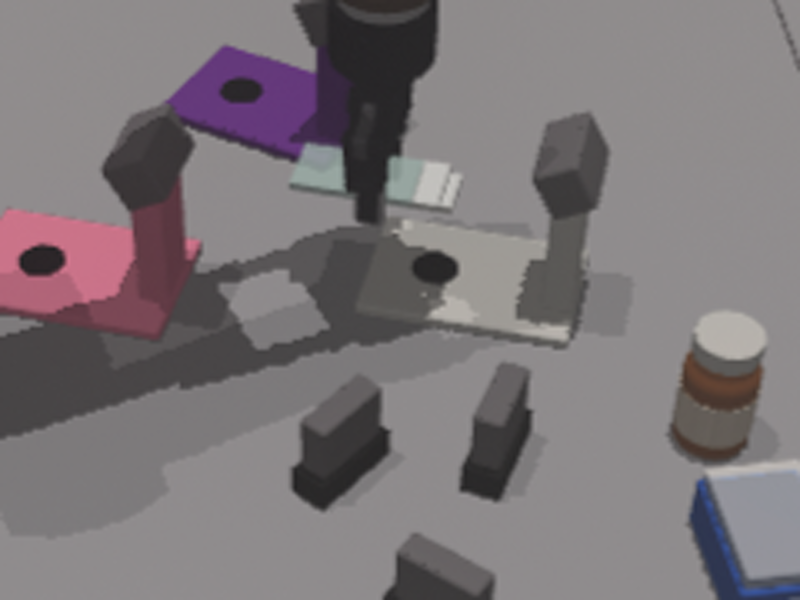

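View pics/w15.png

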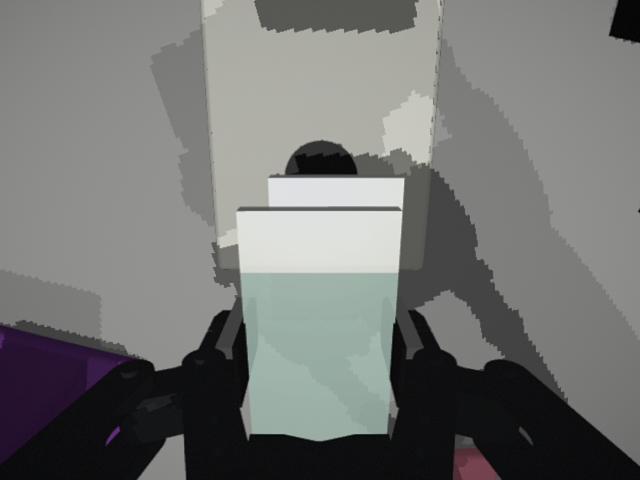

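Top of slide to reader plate is 79.6 mm, tilt under 0.1°, offset 1–2 mm. I'll nudge it 1 mm forward, settle and hand in.

```bash
python3 -m crank '[{"fingers":0,"tx":0.1,"ty":0,"tz":0,"twist":0},{"fingers":0,"tx":0,"ty":0,"tz":0,"twist":0},{"fingers":0,"tx":0,"ty":0,"tz":0,"twist":0},{"fingers":0,"tx":0,"ty":0,"tz":0,"twist":0},{"fingers":0,"tx":0,"ty":0,"tz":0,"twist":0}]' 50
python3 -c "
from h import *
goto(474.4,311.3,64,-105.5)
print(job.finish_job())"
```

```text
t: 25.9
ee_pos: [475.1, 310.6, 63.8]
ee_rot: [0.0, 0.991, -0.135, -0.0]
contact_force: [-0.1, 0.3, -1.1]
grip_width: 0.572
t 25.9 pos [475.1 310.6  63.8] ty yaw -105.49 tilt 0.0 F [-0.1  0.3 -1.1] grip 0.572 q6 2.21
shift [-0.082 -0.053 -0.022] rows 0.02
twist 0.0003 rows 0.00207998271475194
shift after twist -0.082 -0.053 -0.022
the job is handed in; nothing more can be done
None
```

The job is handed in at 25.9 s, with the gripper still holding the slide over the reader; no verdict was reported.

- **Wipe:** I used the scraper farthest to the robot's right. One lengthwise stroke pushed all three chips off the clear end of the slide while it stayed in the holder. The chips lie on the bench beside that end.
- **Scraper:** It stands upright on the bench near (498, -39). I set it down there rather than at its original spot.
- **Slide:** The jaws hold it by its clear middle, about 19 mm away from the frosted part. It is label side up with that end pointing to the column, yaw about -15.5° against -14° to -16° measured for the reader.
- **Last measurements:** The slide top was about 80 mm above the reader plate (79.6 mm by the wrist camera), with tilt under 0.1° and steady grip.
- **Disagreement:** The wrist camera put the frosted middle about 2 mm short of the spot, and the arm's pose put it within 1 mm. I moved it 1 mm forward between the two and took no picture after that.
- **Other objects:** The jar, beaker and tip box showed no movement in the pictures. No wrist force I read was above about 10 N.

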